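Slide the grill sheet onto the brass rails

ROBOT

A 7-joint arm with a two-finger parallel gripper is mounted at the origin on the work surface. World frame = base frame: x ahead of the robot, y to its left, z up, the work surface at z = 0. Lengths are in m, angles in rad, forces in N, time in s.
With the tool pointing down it reaches from about 0.4 to 0.85 m from the base axis. Payload 10.4 kg.
Tool frame: the origin (TCP) lies at the very end of the fingers, on their centre line; the grasp point (between the pads) lies 19 mm behind it; z points along the fingers, y is the direction in which the jaws open and shut (so a half turn about z gives the same grasp; the last joint's range is limited). The gripper opens to 87 mm and grips with 3 to 60 N. Pads are 19 mm wide; open, the fingers measure 117 mm over their backs; the gripper's body (75 mm by 190 mm) begins 51 mm behind the grasp point.
Start: joints at [-1.232, 0.332, -0.065, 1.46, 0.022, 1.35, -0.088], TCP at [0.221, 0.585, 0.223] pointing down, gripper open.
Joint ranges: [-2.6, 2.6], [-0.5, 2.12], [-1.47, 1.34], [0.16, 2.42], [-1.27, 4.41], [0.06, 2.06], [-2.6, 2.6]. Speed limits (rad/s): [2.22, 2.22, 2.79, 2.79, 3.14, 3.14, 3.14].

INTERFACE

Orientations are given as a unit quaternion [x, y, z, w].
In Python, from bench import read_state, imaging, r gives the robot as it stands. The module is installed in compiled form; this text tells all that it offers.
- The arm moves only by the tool move_arm, never from a script. Its argument "series" is a list of rows, each a list of 4 numbers: the shift along the tool's x, y, z in m, then the turn about the tool's z in rad. In form: [[x, y, z, roll], ...]. A call has 1 to 20 rows; each row is the pose to reach, as a shift and turn from the pose commanded when the call began, along the tool's axes at that moment; what a row does not reach only later rows make up. A row lasts 1/10 s, in which the tool goes at most 50 mm and 8.59 degrees, less where a joint would pass 70% of its speed; a pose out of reach is approached as far as the arm can. A call with a gripper value outside its range is refused whole. "claw" is the gripper's target within -1 to 1 (fully open at 1, half-way at 0, shut at -1), set as the call begins (left out, the last holds). The fingers move at their own pace and stop on an object; "newtons" is the grip in N (left out, the last holds). Time passes only in rows, so rows that repeat a pose let the fingers close. It gives the time, the measured TCP pose, the force and the opening at its end, in the units of the state.
- read_state(): the state, without advancing time (a new reading comes with each control period).
- imaging.camera(name): name is "side" or "top" or "wrist"; returns (picture, depth): 400x640x3 uint8, red, green, blue; 400x640 float32, m along the optical axis (not along the pixel's ray), 0 where there is no reading.
- imaging.get_calibration(name): a dict with "camera_matrix" (3x3 intrinsics, pixels), "R" (3x3) and "t" (3): a world point X has camera coordinates R X + t. Camera axes: x right, y down, z forward; pixel columns grow to the right and rows downward; lengths in m; the calibration is good to about 2 mm. A picture is of the moment at which its call begins: read the wrist's pose just before it. get_calibration takes no time and is no camera call; for the wrist camera it gives the pose at the moment of the call.
- r.close_job(): hands the job in, once; it reports no verdict.
The state is a dict: "time": time; "joint_positions": joint angles; "joint_vel": joint speeds; "joint_torque": joint torques, N m; "ee_pos": TCP position; "eef_rot": TCP orientation; "ft_force": force on the tool from outside, world axes, zero at the start; "torque": the same for the moment, N m; "width": finger opening in m.
Only numpy, scipy, OpenCV 4.12 (cv2) and the standard library are available. Lean on these libraries where they do the work, as an engineer would, in place of code of your own. Each camera call takes 0.05 s, during which the arm holds its last target.

TASK

The dark steel sheet is stacked between the green spice caddy and the white platter: stand the caddy aside upright on the bare table, start the sheet into the cabinet's brass rail pair, and let go of it once it is more than halfway in but has not yet moved the black soft stop. Then push it on until the soft stop has clearly given way (about 6 mm) without driving the stop to the end of its travel, and stand the caddy back on the middle of the platter. Keep caddy and sheet from tipping, and leave the jar, tongs and brush alone.

Things in the scene. Friction and masses are not known exactly. Their poses are not given: they have to be found in the camera images.
- cabinet: Fixed cedar cabinet, open front and top. Origin: centre of underside; +x to its back, open front at x = -100 mm. Walls' inner faces at y = +-107 mm, 215 mm high; corner posts to y = +-139 mm, 222 mm high. Wrong rails: plain black pairs at 42 and 192 mm; the brass pair is between. The 170 mm between left and right rails is open from above, so a gripper may come down between the walls.
- brass_rails: Brass rail pair in the cabinet, riding surface 75 to 145 mm up (varies). Origin: front end, midway between the rails, at riding-surface height; +x into the cabinet (sliding direction). Each rail is a channel 180 mm deep: ledge |y| 85 to 104 mm, side wall at |y| = 104 mm, top lip leaving 10 mm clear height. Flared mouth from x = -19 to 15 mm, open there from about 10 mm below to 20 mm above.
- soft_stop (a joint): Black rubber stop between the brass rails (70 mm wide, at y = 0, from 7 mm below to 15 mm above the riding surface). Value: distance pushed to the back, 0 to 0.020 m; starts at 0. Yields to about 5 N and stays where pushed. Its face starts 130 to 155 mm behind the rails' front end, different every time: find it by feel or sight.
- sheet: Dark steel sheet 150 (x) x 200 (y) x 4 mm, about 0.28 kg. Origin: centre of underside. On its front edge (-x) a pale wooden grip tab: x -75 to -63 mm, 60 mm wide (y), top 50 mm above the underside. Ridges 12 mm high at y = +-82 and x = 71 mm; the flat edges beyond |y| = 84 mm ride in the rails. Rear edge (x = +75) goes in first and meets the stop. Starts on the platter.
- caddy: Green plastic spice caddy with jars and a side clamp, 90 mm (x) by 120 mm (y), box 60 mm high, about 0.35 kg. Origin: centre of its underside. Carry bar across its middle along y, 14 mm thick (x), from 96 to 114 mm above the underside, free length 112 mm; the jars below reach 68 mm. Starts standing on the sheet.
- platter: White melamine platter lying loose on the table, 180 mm (x) by 230 mm (y), 10 mm thick. Origin: centre of its underside. Left or right of the cabinet; the table beyond it (further from the robot, on the same side, beside the cabinet) is free for the caddy.
- jar: Glass spice jar with hinged lid and steel clasp, 54 mm across, 72 mm high, stands on the cork mat. Origin: centre of its underside. Not to be disturbed.
- tongs: Stainless steel tongs, 180 mm long along x, 14 mm high, on the mat. Origin: under their middle. Not to be disturbed.
- brush: Wooden basting brush, 170 mm long along x, on the mat. Origin: under its middle. Not to be disturbed.
Mind the look-alikes: they are no part of the job. Several things have the shape of the caddy; the one meant has the colours described above.

How it is judged:
On the way, in this order (a step that is already met when the one before it is completed fails the run):
1. the caddy stands aside on the table, let go (height (world z) of caddy below 0.006 m and angle between caddy's own z axis and vertical below 0.06 rad and contact force between the fingers and caddy below 0.3 N), for 0.2 s.
2. the sheet is more than halfway into the brass rails, let go, and has not yet moved the soft stop (x of sheet in the frame of brass_rails above 0 m and z of sheet in the frame of brass_rails between -0.005 and 0.008 m and y of sheet in the frame of brass_rails between -0.009 and 0.009 m and value of joint soft_stop below 0.002 m and contact force between the fingers and sheet below 0.3 N), for 0.2 s.
3. the sheet has pushed the soft stop back (value of joint soft_stop above 0.003 m and x of sheet in the frame of brass_rails above 0.05 m), for 0.1 s.
At the end, for the whole second after the job is handed in: The sheet lies level in the brass rails (within 9 mm sideways, 0.08 rad), pushed in until the soft stop has been moved back 3 to 16 mm; the caddy stands upright on the platter within 45 mm (x) and 50 mm (y) of its middle; all at rest (all of step 3 and value of joint soft_stop below 0.016 m and y of sheet in the frame of brass_rails between -0.009 and 0.009 m and z of sheet in the frame of brass_rails between -0.003 and 0.004 m and angle between each of sheet, caddy's own z axis and vertical below 0.05 rad and angle between the x axis of sheet and the x axis of brass_rails, either way round below 0.08 rad and x of caddy in the frame of platter between -0.045 and 0.045 m and y of caddy in the frame of platter between -0.05 and 0.05 m and z of caddy in the frame of platter between 0.007 and 0.013 m and linear speed of each of caddy, sheet below 0.02 m/s); the robot touches nothing.
It fails at once if the soft stop is driven to the end of its travel (value of joint soft_stop above 0.0175 m).
It fails at once if the caddy is tipped (angle between caddy's own z axis and vertical above 0.4 rad).
It fails at once if the sheet is tipped or dropped (angle between sheet's own z axis and vertical above 0.4 rad).
It fails at once if a bystander is disturbed (distance of any of jar, tongs, brush from where it was at the start of the episode above 0.02 m).
It also fails if it takes over 72 s, if anything falls off the work surface, if the arm or the gripper's body presses on something with over 40 N, if the wrist force passes 120 N, or if a joint passes its speed limit or range.

## Working session

There is one attempt and no reset: what is moved stays moved. The work goes in short steps, Python scripts to look and compute and a tool call to move; the robot and the scene stay as the last step left them, time stands still between calls to the robot, and variables do not carry over. Pictures are saved under pics/ and viewed, and the job is handed in when it is done.

Besides the shell and the picture viewer there is one more tool, called after "Request:" by a JSON object that holds its "op" and its "data". move_arm: Moves the arm, as the interface text tells. Its arguments: {"type":"object","properties":{"series":{"type":"array","items":{"type":"array","items":{"type":"number"}}},"claw":{"type":"number"},"newtons":{"type":"number"}},"required":["series"]}

```bash
mkdir -p pics; cat > h.py <<'E'
import numpy as np, cv2
from bench import read_state, imaging, r
def snap(name,fn):
    c=imaging.get_calibration(name); p,d=imaging.camera(name)
    cv2.imwrite('pics/'+fn+'.png',p[:,:,::-1]); np.savez('pics/'+fn+'.npz',p=p,d=d,K=c['camera_matrix'],R=c['R'],t=c['t'])
    return p,d,c
def load(fn): return np.load('pics/'+fn+'.npz')
def cloud(z):
    K,R,t,d=z['K'],z['R'],np.array(z['t']),z['d']
    v,u=np.mgrid[0:d.shape[0],0:d.shape[1]]
    P=np.stack([(u-K[0,2])/K[0,0]*d,(v-K[1,2])/K[1,1]*d,d],-1)-t
    W=P@R; W[d==0]=np.nan; return W
E
python3 - <<'E'
from h import *
s=read_state()
for k in s: print(k,np.round(s[k],4))
for n in('side','top','wrist'): snap(n,n+'0')
E
```

```text
time 0.0
joint_positions [-1.2316  0.3329 -0.0647  1.461   0.0216  1.3499 -0.0885]
joint_vel [ 0.0005 -0.0008  0.0011 -0.0002 -0.0008  0.0013 -0.0006]
joint_torque [-8.00000e-04 -6.23266e+01  2.41000e-02 -3.89885e+01 -6.15000e-02
  4.03000e-02  2.00000e-04]
ee_pos [0.2211 0.5842 0.2217]
eef_rot [ 1.799e-01  9.837e-01 -7.000e-04 -1.000e-04]
ft_force [0.8413 0.6217 0.3866]
torque [-0.0355  0.0126 -0.0069]
width 0.087
```

View pics/side0.png

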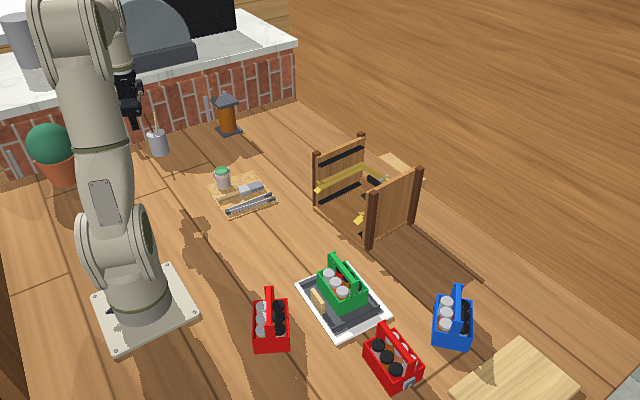

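View pics/top0.png

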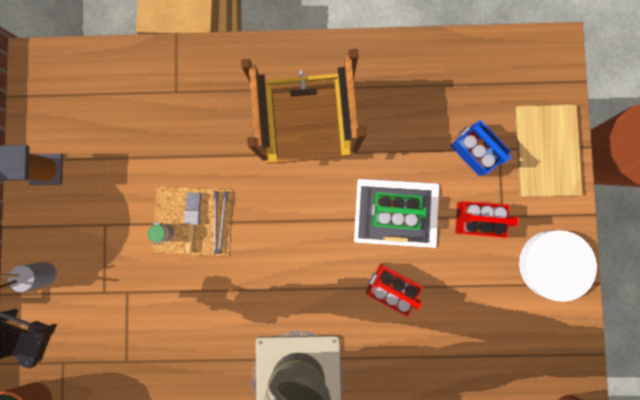

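View pics/wrist0.png

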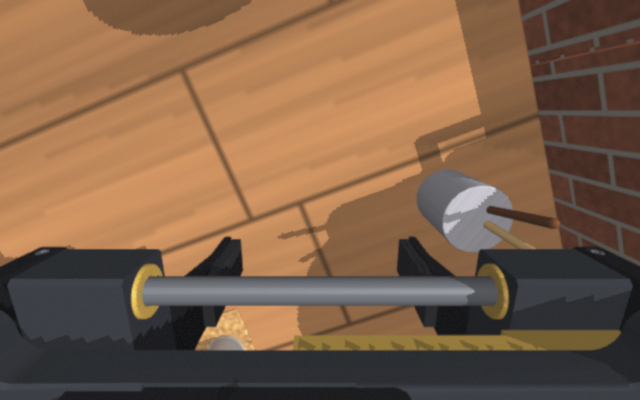

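The top view (image up = +x, left = +y) shows the green caddy on the sheet and platter at about (398,212). The cabinet is at (305,110) and the mat with the bystanders at (193,220). Blue and red look-alikes are at (480,148), (485,218) and (395,290).

```bash
python3 - <<'E'
from h import *
z=load('top0'); W=cloud(z); p=z['p'].astype(int); hsv=cv2.cvtColor(z['p'],cv2.COLOR_RGB2HSV)
print(z['K'],z['R'],z['t'])
def rep(n,m):
    P=W[m]; P=P[~np.isnan(P[:,0])]
    if len(P)<5: print(n,len(P));return
    r_=cv2.minAreaRect((P[:,:2]*1000).astype(np.float32))
    print(n,len(P),'c',np.round(r_[0],0),'sz',np.round(r_[1],0),'ang',round(r_[2],1),'z',np.round(np.percentile(P[:,2],[5,50,95])*1000))
box=lambda u0,u1,v0,v1:(np.arange(640)[None]>=u0)&(np.arange(640)[None]<u1)&(np.arange(400)[:,None]>=v0)&(np.arange(400)[:,None]<v1)
H,S,V=[hsv[...,i].astype(int) for i in range(3)]
b=box(345,450,170,255)
rep('white platter',b&(V>200)&(S<30)&(W[...,2]<.03))
g=b&(H>45)&(H<80)&(S>120); rep('green',g)
rep('bar',g&(W[...,2]>.105))
rep('box top',g&(W[...,2]<.095))
rep('dark sheet',b&(V<90)&(S<60)&(W[...,2]<.035))
rep('tab',box(380,412,235,244)&(H<30)&(S>40)&(V>150)&(W[...,2]>.04))
c=box(230,375,40,170)
rep('posts',c&(W[...,2]>.2))
for l,h in((.06,.16),):
  y=c&(H>18)&(H<32)&(S>150)&(W[...,2]>l)&(W[...,2]<h); rep('brass',y)
  vv,uu=np.nonzero(y); print(np.histogram(W[y][:,2],bins=np.arange(.06,.16,.005)))
for n,bb in(('mat',box(140,240,180,262)),('blue',box(450,512,118,178)),('red1',box(455,520,198,240)),('red2',box(365,425,262,318)),):
  rep(n,bb&(W[...,2]>.01))
E
```

```text
[[396.02318843   0.         315.92078119]
 [  0.         396.02318843 194.08390476]
 [  0.           0.           1.        ]] [[-0.02014729 -0.99967166 -0.01583196]
 [-0.99754304  0.02116205 -0.06678368]
 [ 0.06709678  0.01444756 -0.99764186]] [-0.05214583  0.51134772  1.09957366]
white platter 1305 c [ 454. -290.] sz [233. 180.] ang 85.0 z [ 5.  9. 13.]
green 722 c [ 459. -294.] sz [150.  95.] ang 83.8 z [ 15.  74. 129.]
bar 268 c [ 457. -279.] sz [121.  21.] ang 85.1 z [122. 127. 130.]
box top 443 c [ 459. -294.] sz [150.  95.] ang 83.8 z [14. 69. 78.]
dark sheet 388 c [ 447. -291.] sz [175. 138.] ang 85.7 z [10. 14. 22.]
tab 89 c [ 381. -274.] sz [58. 10.] ang 85.1 z [55. 59. 62.]
posts 1514 c [724. -39.] sz [210. 278.] ang 3.8 z [206. 215. 222.]
brass 1088 c [707. -40.] sz [209. 221.] ang 3.5 z [102. 118. 127.]
(array([  1,   0,   0,   1,   0,   1,   0,  24,  78, 284, 112,  96, 392,
        84,  14,   1,   0,   0,   0]), array([0.06 , 0.065, 0.07 , 0.075, 0.08 , 0.085, 0.09 , 0.095, 0.1  ,
       0.105, 0.11 , 0.115, 0.12 , 0.125, 0.13 , 0.135, 0.14 , 0.145,
       0.15 , 0.155]))
mat 1442 c [444. 293.] sz [186. 180.] ang 82.4 z [12. 21. 76.]
blue 1837 c [ 631. -515.] sz [132.  94.] ang 41.6 z [ 20.  61. 114.]
red1 1710 c [ 429. -518.] sz [130.  90.] ang 83.8 z [ 26.  66. 114.]
red2 1635 c [ 246. -262.] sz [132.  90.] ang 60.7 z [ 28.  66. 114.]
```

```bash
python3 - <<'E'
import cv2
a=cv2.imread('pics/top0.png'); cv2.imwrite('pics/topc.png',cv2.resize(a[40:260,230:450],None,fx=2.7,fy=2.7,interpolation=cv2.INTER_CUBIC))
a=cv2.imread('pics/side0.png'); cv2.imwrite('pics/sidec.png',cv2.resize(a[120:340,280:480],None,fx=2.7,fy=2.7,interpolation=cv2.INTER_CUBIC))
E
```

```text
(no output)
```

View pics/topc.png

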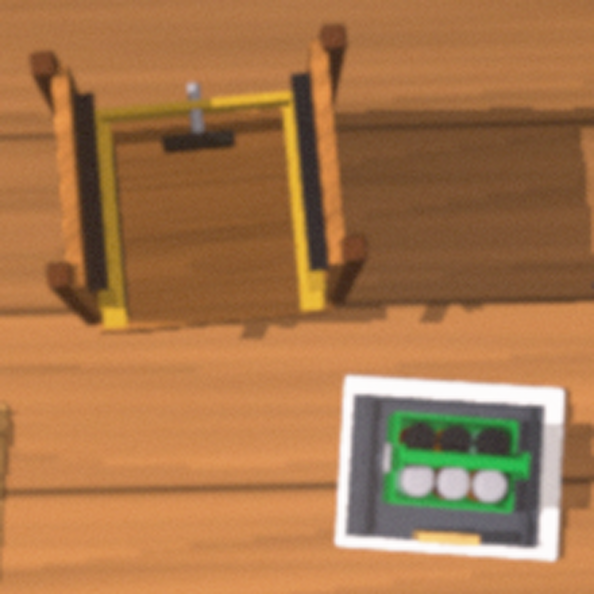

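View pics/sidec.png

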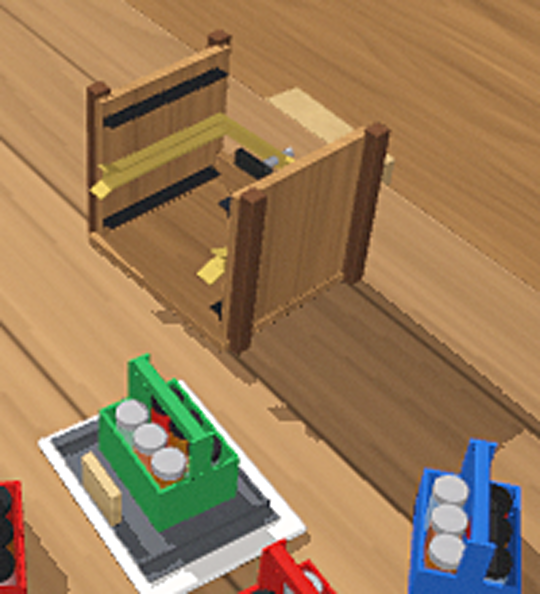

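```bash
cat >> h.py <<'E'
from scipy.spatial.transform import Rotation as Ro
def shift(target,yang=None):
    """tool-axis shift to world target; roll to bring tool y to world angle yang (deg, mod 180)"""
    s=read_state(); M=Ro.from_quat(s['eef_rot']).as_matrix()
    sh=M.T@(np.array(target)-s['ee_pos']); a=np.degrees(np.arctan2(M[1,1],M[0,1])); roll=None
    if yang is not None:
        d=(a-yang+90)%180-90; roll=np.radians(d)
    print('pos',np.round(s['ee_pos'],4),'yang',round(a,2),'shift',np.round(sh,4),'roll',roll)
    return sh,roll
E
python3 - <<'E'
from h import *
for T in([.42,.15,.26],[.457,-.280,.26]): shift(T,-5)
z=load('top0');W=cloud(z)
m=(np.abs(W[...,1]+.274)<.05)&(W[...,0]>.19)&(W[...,0]<.335)&(W[...,2]>.02)
P=W[m]; 
for x0 in np.arange(.19,.33,.01):
  q=P[(P[:,0]>x0)&(P[:,0]<=x0+.01)]
  if len(q): print(round(x0,2),len(q),q[:,2].max().round(3),np.percentile(q[:,2],90).round(3), q[:,1].min().round(3),q[:,1].max().round(3))
E
```

```text
pos [0.2211 0.5843 0.2219] yang 69.27 shift [-0.3397 -0.3358 -0.0377] roll 1.2962718282181134
pos [0.2211 0.5843 0.2219] yang 69.27 shift [-0.5265 -0.7249 -0.0373] roll 1.2962718282181134
0.19 56 0.073 0.069 -0.31 -0.254
0.2 93 0.115 0.082 -0.315 -0.238
0.21 117 0.116 0.113 -0.32 -0.225
0.22 143 0.116 0.114 -0.324 -0.225
0.23 148 0.117 0.113 -0.323 -0.224
0.24 133 0.117 0.114 -0.323 -0.224
0.25 157 0.117 0.114 -0.324 -0.225
0.26 111 0.117 0.113 -0.322 -0.224
0.27 102 0.113 0.07 -0.307 -0.224
0.28 74 0.071 0.069 -0.293 -0.224
0.29 59 0.072 0.066 -0.273 -0.225
0.3 29 0.064 0.061 -0.254 -0.23
0.31 4 0.056 0.055 -0.239 -0.236
```

Request:
{"op": "move_arm", "data": {"series": [[-0.034,-0.034,-0.004,0.13],[-0.068,-0.067,-0.008,0.26],[-0.102,-0.1,-0.012,0.39],[-0.136,-0.134,-0.016,0.52],[-0.17,-0.168,-0.02,0.65],[-0.204,-0.2,-0.024,0.78],[-0.238,-0.235,-0.028,0.9],[-0.272,-0.268,-0.032,1.03],[-0.306,-0.3,-0.036,1.16],[-0.34,-0.336,-0.038,1.296],[-0.36,-0.375,-0.038,1.296],[-0.378,-0.415,-0.038,1.296],[-0.397,-0.453,-0.038,1.296],[-0.416,-0.49,-0.038,1.296],[-0.435,-0.53,-0.038,1.296],[-0.453,-0.57,-0.038,1.296],[-0.472,-0.61,-0.038,1.296],[-0.49,-0.648,-0.038,1.296],[-0.51,-0.687,-0.038,1.296],[-0.527,-0.725,-0.038,1.296]], "claw": 1, "newtons": 50}}

```text
time: 2.15
ee_pos: [0.4575, -0.2817, 0.2608]
eef_rot: [0.737, 0.676, 0.0, 0.0]
ft_force: [0.4, 0.4, 0.1]
width: 0.0869
```

Request:
{"op": "move_arm", "data": {"series": [[0,0,0,0],[0,0,0,0]]}}

```text
time: 2.35
ee_pos: [0.457, -0.2808, 0.2601]
eef_rot: [0.738, 0.675, -0.001, -0.0]
ft_force: [0.2, 0.6, 0.9]
width: 0.087
```

```bash
python3 - <<'E'
from h import *
print(read_state()['joint_positions'].round(3) if hasattr(read_state()['joint_positions'],'round') else read_state()['joint_positions'])
shift([.457,-.279,.100],-5)
snap('wrist','w1')
E
```

```text
[-0.384  0.145  0.948  1.678 -0.118  1.381  0.493]
pos [ 0.457  -0.2808  0.2601] yang -5.12 shift [1.900e-03 1.000e-04 1.601e-01] roll -0.0020265009833210224
```

View pics/w1.png

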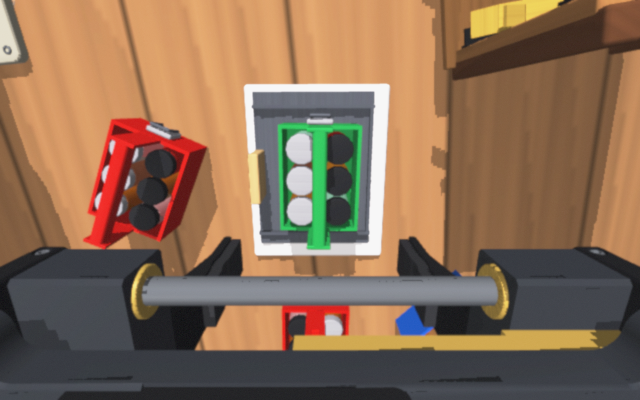

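The wrist view (image right = +x, up = +y) shows the bar at u≈319 running v 127–248, the tab at (257,176), and the platter spanning u 245–388, v 85–255. I'll measure from this closer view.

```bash
python3 - <<'E'
from h import *
z=load('w1'); W=cloud(z); hsv=cv2.cvtColor(z['p'],cv2.COLOR_RGB2HSV)
H,S,V=[hsv[...,i].astype(int) for i in range(3)]
K,R,t=z['K'],z['R'],z['t']
def plane(mask,h):
    v,u=np.nonzero(mask); d=np.stack([(u-K[0,2])/K[0,0],(v-K[1,2])/K[1,1],np.ones(len(u))],-1)@R
    c=-R.T@t; s=(h-c[2])/d[:,2]; return (c+d*s[:,None])[:,:2]
def rect(n,P):
    r_=cv2.minAreaRect((P*1000).astype(np.float32)); print(n,len(P),np.round(r_[0],1),np.round(r_[1],1),round(r_[2],2))
b=np.zeros(H.shape,bool); b[80:262,235:395]=1
w=b&(V>200)&(S<30)&(W[...,2]<.03)
rect('platter',plane(w,.010))
g=b&(H>45)&(H<80)&(S>120)
bar=g&(W[...,2]>.112); rect('bar',plane(bar,.128)); print(np.percentile(W[bar][:,2],[5,50,95]))
tab=np.zeros_like(b); tab[140:212,245:264]=1; tab&=(H<35)&(S>40)&(S<160)&(V>150)&(W[...,2]>.045); rect('tab',plane(tab,.060)); print(np.percentile(W[tab][:,2],[5,50,95]))
dk=b&(V<120)&(S<80)&(W[...,2]<.03)&(W[...,2]>.005); dk=cv2.morphologyEx(dk.astype(np.uint8),cv2.MORPH_OPEN,np.ones((3,3)))>0
rect('sheet',plane(dk,.016))
E
```

```text
platter 5194 [ 452.5 -284.9] [227.4 178.1] 85.04
bar 1839 [ 456.4 -276.5] [119.2  22.7] 84.24
[0.12595159 0.12849014 0.12978577]
tab 510 [ 380.6 -271.5] [60.8 13. ] 83.02
[0.05878034 0.06064212 0.06200125]
sheet 2976 [ 448.1 -286.7] [177.9 146. ] 85.07
```

Request:
{"op": "move_arm", "data": {"series": [[-0.001,0,0.04,0],[-0.001,0,0.08,0],[-0.001,0,0.12,0],[-0.001,0,0.145,0],[-0.001,0,0.16,0],[-0.001,0,0.16,0]]}}

```text
time: 3.0
ee_pos: [0.457, -0.2794, 0.0993]
eef_rot: [0.737, 0.676, -0.0, -0.001]
ft_force: [0.1, -0.3, 1.1]
width: 0.087
```

Request:
{"op": "move_arm", "data": {"series": [[0,0,0,0],[0,0,0,0],[0,0,0,0],[0,0,0,0],[0,0,0,0],[0,0,0,0],[0,0,0,0]], "claw": -1}}

```text
time: 3.7
ee_pos: [0.4574, -0.281, 0.1005]
eef_rot: [0.737, 0.676, 0.0, -0.0]
ft_force: [0.2, -0.8, 0.6]
width: 0.039
```

Request:
{"op": "move_arm", "data": {"series": [[0,0,0,0],[0,0,0,0],[0,0,0,0],[0,0,0,0],[0,0,0,0],[0,0,0,0]]}}

```text
time: 4.3
ee_pos: [0.4572, -0.281, 0.1004]
eef_rot: [0.737, 0.676, -0.0, -0.0]
ft_force: [-0.4, -0.1, -1.5]
width: 0.0136
```

```bash
python3 - <<'E'
from h import *
print(read_state()['width'])
shift([.457,-.28,.18],-5)
shift([.685,-.315,.18],-5)
shift([.685,-.315,.0885],-5)
E
```

```text
0.013639565451977503
pos [ 0.4572 -0.281   0.1004] yang -4.99 shift [ 0.001  -0.0003 -0.0796] roll 0.0001909287055655082
pos [ 0.4572 -0.281   0.1004] yang -4.99 shift [-0.0141  0.2298 -0.0797] roll 0.0001909287055655082
pos [ 0.4572 -0.281   0.1004] yang -4.99 shift [-0.0141  0.2299  0.0118] roll 0.0001909287055655082
```

Gripped at 13.6 mm, which matches the 14 mm bar. Next I lift, carry beyond the platter and lower.

Request:
{"op": "move_arm", "data": {"series": [[0,0,-0.01,0],[0,0,-0.025,0],[0,0,-0.045,0],[0,0.01,-0.06,0],[-0.002,0.035,-0.06,0],[-0.004,0.065,-0.06,0],[-0.006,0.095,-0.06,0],[-0.008,0.125,-0.06,0],[-0.01,0.155,-0.06,0],[-0.012,0.185,-0.06,0],[-0.014,0.21,-0.06,0],[-0.014,0.225,-0.06,0],[-0.014,0.23,-0.05,0],[-0.014,0.23,-0.03,0],[-0.014,0.23,-0.012,0],[-0.014,0.23,0.0,0],[-0.014,0.23,0.007,0],[-0.014,0.23,0.01,0],[-0.014,0.23,0.01,0],[-0.014,0.23,0.01,0]]}}

```text
time: 6.3
ee_pos: [0.6856, -0.3152, 0.0914]
eef_rot: [0.737, 0.676, 0.0, 0.0]
ft_force: [1.1, -0.5, -3.3]
width: 0.0134
```

```bash
python3 - <<'E'
from h import *
shift([.685,-.315,.0864],-5)
snap('side','s2')
E
```

```text
pos [ 0.6856 -0.3152  0.0914] yang -4.98 shift [ 0.0001 -0.0006  0.005 ] roll 0.0003116804490592196
```

View pics/s2.png

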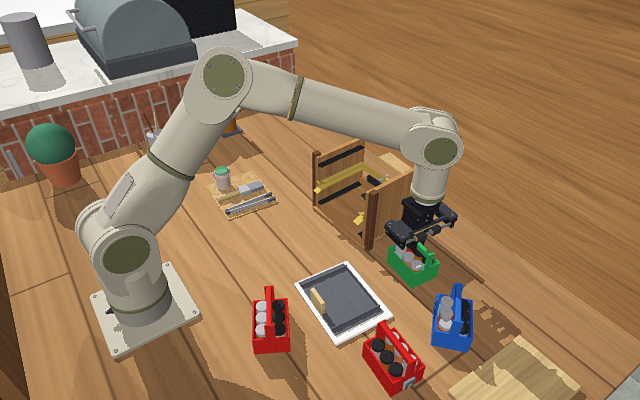

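The caddy hangs just above the table beside the cabinet at (413,262), clear of the blue one. The sheet stayed on the platter. Next I set it down and release.

Request:
{"op": "move_arm", "data": {"series": [[0,0,0.003,0],[0,0,0.005,0],[0,0,0.005,0],[0,0,0.005,0]]}}

```text
time: 6.75
ee_pos: [0.6854, -0.3151, 0.0864]
eef_rot: [0.737, 0.676, 0.0, 0.0]
ft_force: [-3.1, 2.1, 4.8]
width: 0.0132
```

Request:
{"op": "move_arm", "data": {"series": [[0,0,0,0],[0,0,0,0],[0,0,0,0],[0,0,0,0],[0,0,0,0],[0,0,0,0],[0,0,0,0],[0,0,0,0]], "claw": 1}}

```text
time: 7.55
ee_pos: [0.6853, -0.315, 0.0855]
eef_rot: [0.737, 0.676, 0.0, -0.0]
ft_force: [-1.1, -0.0, -0.2]
width: 0.0694
```

Request:
{"op": "move_arm", "data": {"series": [[0,0,-0.02,0],[0,0,-0.05,0],[0,0,-0.09,0],[0,0,-0.13,0],[0,0,-0.16,0],[0,0,-0.16,0],[0,0,-0.16,0]]}}

```text
time: 8.25
ee_pos: [0.6854, -0.3152, 0.2459]
eef_rot: [0.737, 0.676, 0.0, 0.0]
ft_force: [0.1, 0.0, -0.6]
width: 0.087
```

```bash
python3 - <<'E'
from h import *
shift([.45,-.28,.22],-5)
shift([.560,-.04,.33],3.7)
snap('top','t3')
E
```

```text
pos [ 0.6854 -0.3152  0.2459] yang -4.99 shift [ 0.0146 -0.2376  0.0256] roll 0.00011287717085842514
pos [ 0.6854 -0.3152  0.2459] yang -4.99 shift [ 0.2632 -0.1488 -0.0843] roll -0.1517307677526483
```

View pics/t3.png

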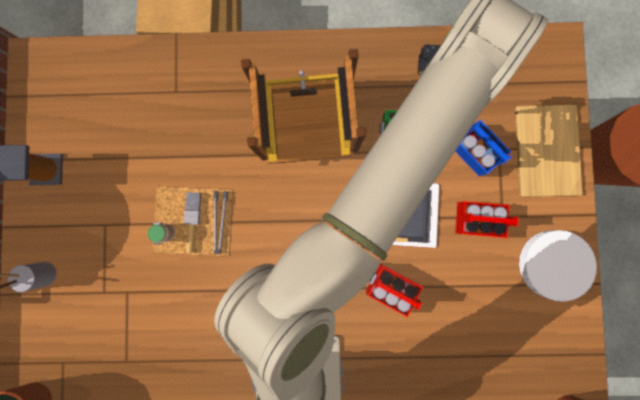

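```bash
python3 - <<'E'
from h import *
shift([.66,-.09,.40],3.7)
E
```

```text
pos [ 0.6851 -0.3148  0.2446] yang -4.99 shift [ 0.2219 -0.0447 -0.1553] roll -0.15172989211289412
```

Request:
{"op": "move_arm", "data": {"series": [[0,0,-0.04,0],[0,0,-0.08,0],[0,0,-0.12,0],[0.03,-0.005,-0.15,-0.05],[0.07,-0.015,-0.155,-0.1],[0.11,-0.025,-0.155,-0.152],[0.15,-0.035,-0.155,-0.152],[0.19,-0.045,-0.155,-0.152],[0.222,-0.045,-0.155,-0.152],[0.222,-0.045,-0.155,-0.152],[0.222,-0.045,-0.155,-0.152]]}}

```text
time: 9.4
ee_pos: [0.6598, -0.0887, 0.3991]
eef_rot: [0.683, 0.73, -0.001, -0.001]
ft_force: [0.6, -1.2, -0.3]
width: 0.0869
```

```bash
python3 - <<'E'
from h import *
shift([.66,-.09,.40],3.7)
snap('wrist','w4')
E
```

```text
pos [ 0.6598 -0.0887  0.3991] yang 3.84 shift [-0.0013  0.0001 -0.0009] roll 0.002422804662298519
```

View pics/w4.png

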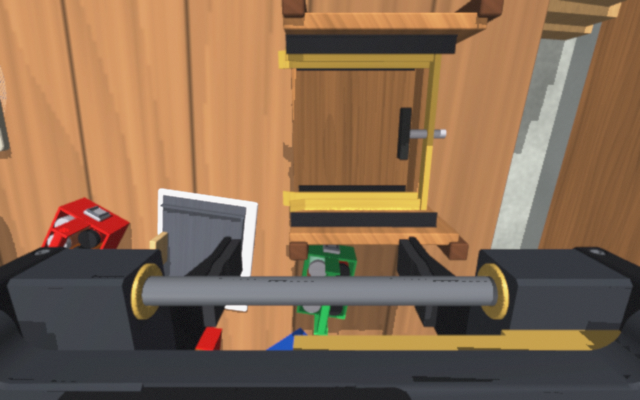

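The view shows the brass rails at v≈60 and v≈200 with front ends at u≈282. The stop is at (404,133) and the caddy stands upright at (325,285). Now to measure.

```bash
python3 - <<'E'
from h import *
z=load('w4'); W=cloud(z); hsv=cv2.cvtColor(z['p'],cv2.COLOR_RGB2HSV)
H,S,V=[hsv[...,i].astype(int) for i in range(3)]
a=cv2.cvtColor(z['p'],cv2.COLOR_RGB2BGR)[10:250,260:470]; cv2.imwrite('pics/w4c.png',cv2.resize(a,None,fx=2.45*1.0,fy=2.45,interpolation=cv2.INTER_NEAREST))
by=(H>20)&(H<32)&(S>130)&(V>100)
for v in (48,52,56,60,64,66,192,196,200,204,208):
    print(v,[(u,*(np.round(W[v,u]*1000).astype(int)),int(by[v,u])) for u in (281,286,292,300,340,400)])
print('stop'); 
for v in (115,133,150): print(v,[(u,*(np.round(W[v,u]*1000).astype(int)),int(V[v,u])) for u in (396,398,399,400,402,405,409,412)])
print('posts',)
for (u,v) in((294,8),(490,8),(457,250),(297,250)): print(np.round(W[v,u]*1000))
E
```

```text
48 [(281, np.int64(585), np.int64(82), np.int64(1), 0), (286, np.int64(614), np.int64(50), np.int64(192), 0), (292, np.int64(621), np.int64(51), np.int64(193), 0), (300, np.int64(629), np.int64(51), np.int64(193), 0), (340, np.int64(671), np.int64(54), np.int64(193), 0), (400, np.int64(735), np.int64(58), np.int64(193), 0)]
52 [(281, np.int64(598), np.int64(60), np.int64(102), 1), (286, np.int64(614), np.int64(47), np.int64(193), 0), (292, np.int64(621), np.int64(47), np.int64(193), 0), (300, np.int64(629), np.int64(48), np.int64(193), 0), (340, np.int64(672), np.int64(50), np.int64(193), 0), (400, np.int64(735), np.int64(55), np.int64(193), 0)]
56 [(281, np.int64(598), np.int64(55), np.int64(103), 1), (286, np.int64(608), np.int64(51), np.int64(133), 1), (292, np.int64(615), np.int64(52), np.int64(130), 1), (300, np.int64(625), np.int64(54), np.int64(124), 1), (340, np.int64(675), np.int64(57), np.int64(124), 1), (400, np.int64(751), np.int64(62), np.int64(125), 1)]
60 [(281, np.int64(598), np.int64(50), np.int64(103), 1), (286, np.int64(608), np.int64(47), np.int64(133), 1), (292, 
[... 3295 characters left out ...]
405, np.int64(771), np.int64(-32), np.int64(125), 38), (409, np.int64(776), np.int64(-32), np.int64(125), 69), (412, np.int64(781), np.int64(-32), np.int64(120), 143)]
150 [(396, np.int64(789), np.int64(-67), np.int64(14), 133), (398, np.int64(767), np.int64(-56), np.int64(113), 36), (399, np.int64(768), np.int64(-56), np.int64(117), 34), (400, np.int64(767), np.int64(-55), np.int64(123), 40), (402, np.int64(770), np.int64(-55), np.int64(124), 53), (405, np.int64(774), np.int64(-55), np.int64(125), 54), (409, np.int64(810), np.int64(-65), np.int64(18), 107), (412, np.int64(809), np.int64(-63), np.int64(37), 101)]
posts
[624.  80. 224.]
[809.  93. 221.]
[ 824. -155.  223.]
[ 638. -168.  223.]
```

View pics/w4c.png

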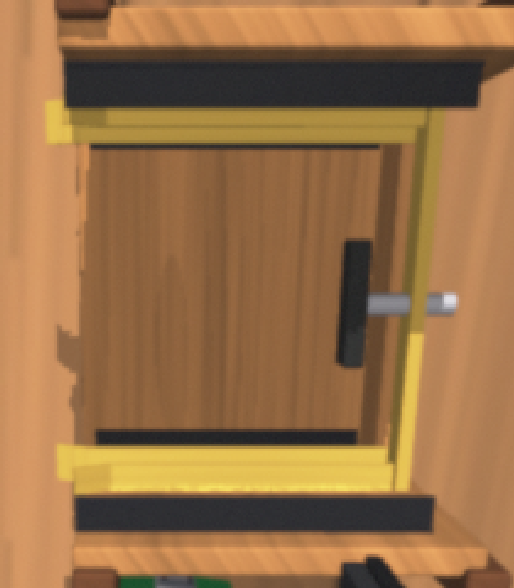

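```bash
python3 - <<'E'
from h import *
z=load('w4'); W=cloud(z); hsv=cv2.cvtColor(z['p'],cv2.COLOR_RGB2HSV)
H,S,V=[hsv[...,i].astype(int) for i in range(3)]
K,R,t=z['K'],z['R'],z['t']
def ray(u,v,h):
    d=np.array([(u-K[0,2])/K[0,0],(v-K[1,2])/K[1,1],1])@R; c=-R.T@t; return (c+d*(h-c[2])/d[2])[:2]*1000
print('cam',-R.T@t)
by=(H>20)&(H<32)&(S>130)&(V>100)
L=[];Rr=[]
for u in range(315,400,3):
    vl=np.nonzero(by[50:110,u])[0].max()+50+.5; vr=np.nonzero(by[150:215,u])[0].min()+150-.5
    L.append(ray(u,vl,.110)); Rr.append(ray(u,vr,.110))
L=np.array(L);Rr=np.array(Rr)
for n,Q in(('L',L),('R',Rr)):
    p=np.polyfit(Q[:,0],Q[:,1],1); print(n,'deg',np.degrees(np.arctan(p[0])),'y@700',np.polyval(p,700),'resid',np.std(Q[:,1]-np.polyval(p,Q[:,0])))
# front mouth edges: leftmost brass
for lo,hi in((52,68),(192,204)):
    for v in range(lo,hi,3):
        u=np.nonzero(by[v,270:320])[0].min()+270-.5; print(v,u,W[v,int(u+2)].round(3),ray(u,v,.1))
# stop mask
st=(V<65)&(W[...,2]>.09)&(W[...,2]<.14); st[:, :385]=0; st[:,420:]=0; st[:95]=0; st[175:]=0
top=st&(W[...,2]>.1235)
vv,uu=np.nonzero(top); Q=np.array([ray(u,v,.125) for u,v in zip(uu,vv)]); r_=cv2.minAreaRect(Q.astype(np.float32)); print('stop top',r_, np.median(W[top][:,2]))
print(cv2.boxPoints(r_))
E
```

```text
cam [ 0.65511256 -0.01072647  0.56208816]
L deg 3.8089060618629813 y@700 46.88692098566507 resid 7.447803185125365e-15
R deg 3.873867369625095 y@700 -121.95127462593962 resid 1.4134611129332425e-14
52 278.5 [0.596 0.06  0.101] [594.30310831  60.20795476]
55 278.5 [0.597 0.056 0.102] [594.41523888  56.54661457]
58 278.5 [0.597 0.053 0.102] [594.52791643  52.86741386]
61 278.5 [0.597 0.049 0.101] [594.64114499  49.17022163]
64 278.5 [0.597 0.046 0.1  ] [594.75492859  45.45490558]
67 278.5 [0.597 0.042 0.101] [594.86927134  41.72133212]
192 282.5 [ 0.608 -0.132  0.099] [ 606.18425382 -131.60690087]
195 282.5 [ 0.609 -0.136  0.101] [ 606.34335223 -136.26353137]
198 283.5 [ 0.61  -0.14   0.102] [ 608.01006694 -140.8436646 ]
201 283.5 [ 0.611 -0.145  0.102] [ 608.17508083 -145.5514432 ]
stop top ((770.64697265625, -32.75777816772461), (10.53773307800293, 65.92668151855469), 3.4623093605041504) 0.12477380439660406
[[ 7.6339697e+02 -1.7279983e-01]
 [ 7.6737842e+02 -6.5979149e+01]
 [ 7.7789697e+02 -6.5342758e+01]
 [ 7.7391553e+02  4.6359253e-01]]
```

Rails: z≈0.110, yaw ≈ 3.85°, origin ≈ (0.620, −0.043). The stop face is ~146 mm in, within the expected range. Now for a clean view of the sheet.

```bash
python3 - <<'E'
from h import *
shift([.45,-.31,.30],-5)
E
```

```text
pos [ 0.6596 -0.0902  0.3994] yang 3.71 shift [-0.2057 -0.2232  0.0998] roll 0.15205701835237245
```

Request:
{"op": "move_arm", "data": {"series": [[-0.02,-0.025,0,0.02],[-0.04,-0.05,0,0.05],[-0.065,-0.075,0,0.08],[-0.09,-0.1,0,0.11],[-0.115,-0.125,0.0,0.152],[-0.14,-0.15,0.03,0.152],[-0.165,-0.175,0.06,0.152],[-0.19,-0.2,0.08,0.152],[-0.206,-0.223,0.1,0.152],[-0.206,-0.223,0.1,0.152],[-0.206,-0.223,0.1,0.152]]}}

```text
time: 10.55
ee_pos: [0.4495, -0.311, 0.3002]
eef_rot: [0.738, 0.675, 0.0, -0.0]
ft_force: [-0.3, 0.2, 0.7]
width: 0.0871
```

```bash
python3 - <<'E'
from h import *
shift([.45,-.31,.30],-5)
snap('wrist','w5')
E
```

```text
pos [ 0.4495 -0.311   0.3002] yang -5.17 shift [0.0011 0.0004 0.0002] roll -0.002936968008437564
```

View pics/w5.png

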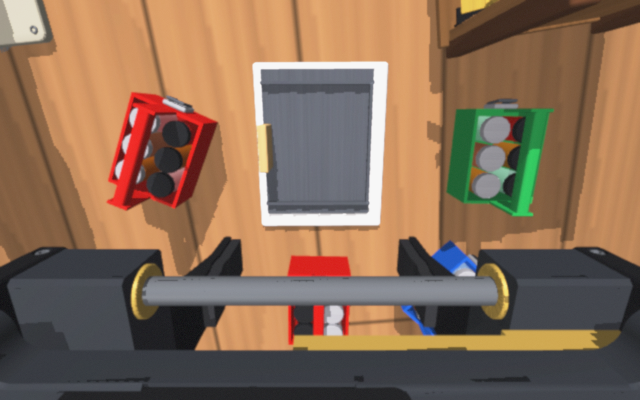

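The sheet is clear on the platter (u 262–374, v 68–215), with the tab at (264,148). The caddy stands upright at (497,160).

```bash
python3 - <<'E'
from h import *
z=load('w5'); W=cloud(z); hsv=cv2.cvtColor(z['p'],cv2.COLOR_RGB2HSV)
H,S,V=[hsv[...,i].astype(int) for i in range(3)]
K,R,t=z['K'],z['R'],z['t']
def plane(mask,h):
    v,u=np.nonzero(mask); d=np.stack([(u-K[0,2])/K[0,0],(v-K[1,2])/K[1,1],np.ones(len(u))],-1)@R
    c=-R.T@t; s=(h-c[2])/d[:,2]; return (c+d*s[:,None])[:,:2]
def rect(n,P):
    r_=cv2.minAreaRect((P*1000).astype(np.float32)); print(n,len(P),np.round(r_[0],1),np.round(r_[1],1),round(r_[2],2)); return cv2.boxPoints(r_).round(1)
b=np.zeros(H.shape,bool); b[55:232,245:395]=1
op=lambda m:cv2.morphologyEx(m.astype(np.uint8),cv2.MORPH_OPEN,np.ones((3,3)))>0
rect('platter',plane(op(b&(V>200)&(S<30)&(W[...,2]<.03)),.010))
dk=op(b&(V<130)&(S<90)&(W[...,2]<.035)&(W[...,2]>.005)); print(rect('sheet',plane(dk,.014)))
tab=np.zeros_like(b); tab[115:180,250:275]=1; tab&=(S>40)&(S<170)&(V>150)&(W[...,2]>.050); print(rect('tab',plane(tab,.060)),np.median(W[tab][:,2]))
print(-R.T@t)
g=np.zeros_like(b); g[90:230,430:560]=1; g&=(H>45)&(H<80)&(S>120)&(W[...,2]>.1); rect('caddybar',plane(g,.114)); print(np.median(W[g],0))
E
```

```text
platter 4817 [ 452.4 -285.6] [228.6 178.1] 85.08
sheet 14578 [ 448.6 -279.4] [196.4 146.4] 85.09
[[ 367.2 -370.9]
 [ 513.1 -383.5]
 [ 529.9 -187.8]
 [ 384.  -175.3]]
tab 436 [ 380.1 -272.9] [58.8 11.8] 84.47
[[ 371.4 -301.6]
 [ 383.2 -302.8]
 [ 388.8 -244.2]
 [ 377.  -243.1]] 0.060733595490743836
[ 0.45670131 -0.23325399  0.46326807]
caddybar 2141 [ 680.3 -310.9] [117.7  31. ] 85.08
[ 0.68143737 -0.30708372  0.11362016]
```

```bash
python3 - <<'E'
from h import *
shift([.380,-.2735,.30],-4.9)
shift([.380,-.2735,.022],-4.9)
E
```

```text
pos [ 0.4506 -0.3103  0.3006] yang -5.05 shift [ 0.0304 -0.0735  0.0006] roll -0.0026317041790935632
pos [ 0.4506 -0.3103  0.3006] yang -5.05 shift [ 0.0304 -0.0736  0.2786] roll -0.0026317041790935632
```

Request:
{"op": "move_arm", "data": {"series": [[0.01,-0.025,0,0],[0.02,-0.05,0.01,0],[0.03,-0.073,0.03,0],[0.0305,-0.0735,0.07,0],[0.0305,-0.0735,0.11,0],[0.0305,-0.0735,0.15,0],[0.0305,-0.0735,0.19,0],[0.0305,-0.0735,0.225,0],[0.0305,-0.0735,0.25,0],[0.0305,-0.0735,0.268,0],[0.0305,-0.0735,0.278,0],[0.0305,-0.0735,0.278,0],[0.0305,-0.0735,0.278,0]]}}

```text
time: 11.9
ee_pos: [0.3808, -0.2735, 0.0233]
eef_rot: [0.737, 0.676, 0.0, 0.0]
ft_force: [0.7, -0.7, 0.6]
width: 0.0867
```

```bash
python3 - <<'E'
from h import *
shift([.380,-.2735,.022],-4.9)
snap('wrist','w6')
E
```

```text
pos [ 0.3808 -0.2735  0.0233] yang -4.97 shift [-0.0001 -0.0008  0.0013] roll -0.0011824488573636673
```

View pics/w6.png

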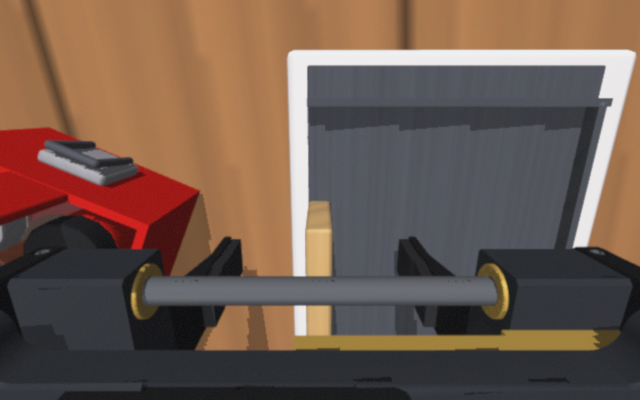

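The tab sits centred between the fingers at u≈318, and the left finger is clear of the red caddy. I'll grip at 60 N.

Request:
{"op": "move_arm", "data": {"series": [[0,0,0,0],[0,0,0,0],[0,0,0,0],[0,0,0,0],[0,0,0,0],[0,0,0,0],[0,0,0,0],[0,0,0,0],[0,0,0,0],[0,0,0,0],[0,0,0,0],[0,0,0,0],[0,0,0,0]], "claw": -1, "newtons": 60}}

```text
time: 13.25
ee_pos: [0.3801, -0.2732, 0.0225]
eef_rot: [0.737, 0.676, 0.0, -0.0]
ft_force: [0.7, -0.5, -0.1]
width: 0.0115
```

```bash
python3 - <<'E'
from h import *
s=read_state();print(s['width'],s['ee_pos'])
# TCP target so that sheet at rails (sx,0,dz): 
shift([.381,-.274,.060],-4.9)
E
```

```text
0.011454851810407105 [ 0.38008242 -0.27315621  0.02249924]
pos [ 0.3801 -0.2732  0.0225] yang -4.98 shift [-0.0008  0.001  -0.0375] roll -0.0014513043398446058
```

Request:
{"op": "move_arm", "data": {"series": [[0,0,-0.005,0],[0,0,-0.012,0],[0,0,-0.022,0],[0,0,-0.04,0],[0,0,-0.06,0],[0,0,-0.08,0],[0,0,-0.1,0],[0,0,-0.115,0],[0,0,-0.12,0],[0,0,-0.12,0]]}}

```text
time: 14.25
ee_pos: [0.3804, -0.2731, 0.1431]
eef_rot: [0.737, 0.676, 0.001, 0.0]
ft_force: [-0.6, 0.2, -3.2]
width: 0.0117
```

```bash
python3 - <<'E'
from h import *
shift([.4414,-.055,.1425],3.85)
snap('wrist','w7'); snap('side','s7')
z=load('w7'); W=cloud(z); V=z['p'].max(-1)
m=(V<130)&(W[...,2]>.1)&(W[...,2]<.16); m[250:]=0
M=Ro.from_quat(read_state()['eef_rot']).as_matrix(); Q=(W[m]-np.array(read_state()['ee_pos']))@M
q=Q[(Q[:,1]>.0)&(Q[:,1]<.13)&(np.abs(Q[:,0])<.075)]
A=np.c_[q[:,:2],np.ones(len(q))]; print(len(q),np.linalg.lstsq(A,q[:,2],rcond=None)[0])
E
```

```text
pos [ 0.3804 -0.2731  0.1431] yang -4.97 shift [0.2226 0.0419 0.0008] roll -0.15398644196537334
3284 [ 0.12084628  0.01350349 -0.00293304]
```

View pics/s7.png

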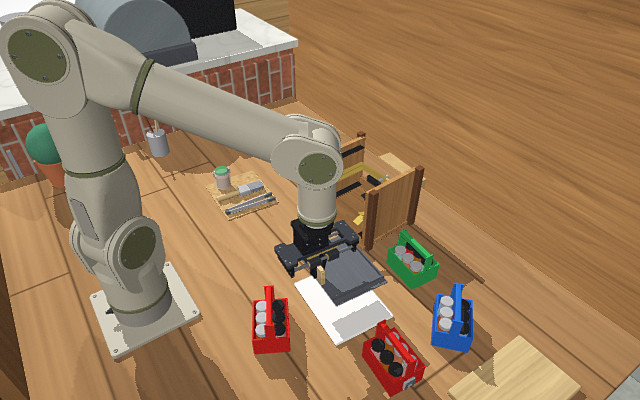

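View pics/w7.png

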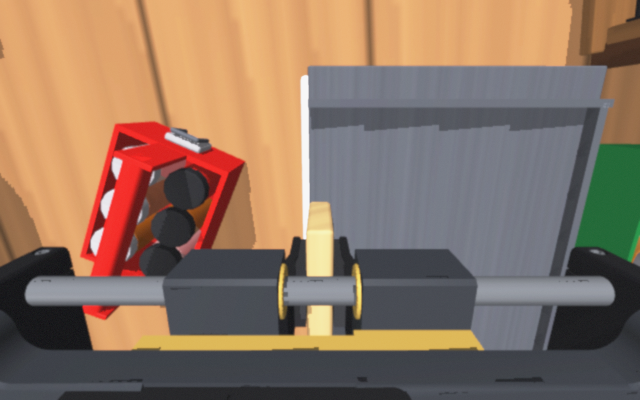

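```bash
python3 - <<'E'
from h import *
z=load('w7'); W=cloud(z)
M=Ro.from_quat(read_state()['eef_rot']).as_matrix(); Q=(W-np.array(read_state()['ee_pos']))@M
for v in (80,150,200): 
  print(v,[tuple(np.round(Q[v,u]*1000).astype(int).tolist()) for u in (320,360,400,450,500,550)])
q=Q[140:220,340:560].reshape(-1,3); q=q[(np.abs(q[:,2]-.009)<.006)]
A=np.c_[q[:,:2],np.ones(len(q))]; print(len(q),np.linalg.lstsq(A,q[:,2],rcond=None)[0])
E
```

```text
80 [(93, 1, 6), (93, 21, 6), (93, 41, 7), (93, 66, 7), (93, 91, 6), (93, 117, 7)]
150 [(58, 1, 7), (58, 22, 6), (58, 43, 6), (58, 70, 6), (58, 97, 7), (58, 124, 7)]
200 [(30, 1, 7), (30, 23, 6), (30, 46, 7), (30, 74, 8), (30, 102, 7), (30, 129, 6)]
17541 [-0.00121809  0.0014325   0.00669815]
```

Sheet hangs level (slopes <0.002) and centred in the grip. Now to the pre-insertion pose.

Request:
{"op": "move_arm", "data": {"series": [[0.01,0.002,0,-0.01],[0.03,0.006,0,-0.02],[0.055,0.01,0,-0.04],[0.08,0.015,0,-0.06],[0.105,0.02,0,-0.08],[0.13,0.025,0,-0.1],[0.155,0.03,0,-0.12],[0.18,0.035,0,-0.135],[0.2,0.039,0,-0.15],[0.215,0.041,0,-0.154],[0.2225,0.042,0,-0.154],[0.2225,0.042,0,-0.154],[0.2225,0.042,0,-0.154]]}}

```text
time: 15.65
ee_pos: [0.441, -0.056, 0.1424]
eef_rot: [0.683, 0.73, -0.0, -0.0]
ft_force: [-0.8, -1.5, -2.5]
width: 0.0116
```

```bash
python3 - <<'E'
from h import *
shift([.4414,-.055,.1255],3.85)
snap('wrist','w8')
E
```

```text
pos [ 0.441  -0.056   0.1424] yang 3.78 shift [0.001  0.0005 0.0169] roll -0.0013020534461432246
```

View pics/w8.png

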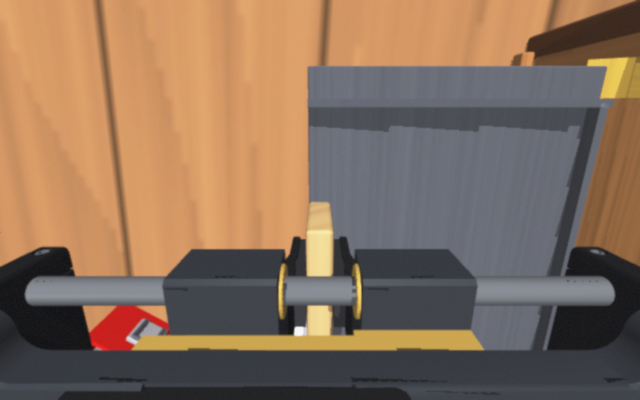

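```bash
python3 - <<'E'
from h import *
z=load('w8'); W=cloud(z); hsv=cv2.cvtColor(z['p'],cv2.COLOR_RGB2HSV)
M=Ro.from_quat(read_state()['eef_rot']).as_matrix(); Q=(W-np.array(read_state()['ee_pos']))@M
H,S,V=[hsv[...,i].astype(int) for i in range(3)]
for u in (600,615,630):
  print(u,[(v,*np.round(Q[v,u]*1000).astype(int).tolist(),int(H[v,u]),int(S[v,u])) for v in range(50,104,4)])
print([(v,*np.round(Q[v,450]*1000,1).tolist(),int(V[v,450])) for v in range(62,74)])
E
```

```text
600 [(50, 116, 180, 61, 14, 142), (54, 113, 179, 58, 14, 135), (58, 111, 179, 58, 19, 158), (62, 106, 166, 40, 23, 158), (66, 100, 141, 9, 16, 55), (70, 98, 140, 8, 114, 32), (74, 96, 140, 8, 110, 32), (78, 94, 141, 8, 110, 32), (82, 92, 142, 9, 111, 28), (86, 90, 142, 8, 111, 30), (90, 88, 143, 8, 116, 15), (94, 86, 143, 8, 19, 78), (98, 86, 170, 40, 18, 113), (102, 82, 138, 1, 109, 31)]
615 [(50, 114, 179, 48, 13, 136), (54, 111, 179, 47, 14, 135), (58, 108, 172, 39, 20, 160), (62, 105, 171, 37, 23, 159), (66, 103, 172, 37, 23, 160), (70, 101, 172, 36, 23, 158), (74, 99, 173, 37, 24, 161), (78, 97, 174, 37, 23, 158), (82, 94, 173, 36, 23, 160), (86, 92, 174, 36, 23, 160), (90, 90, 174, 36, 23, 160), (94, 88, 175, 36, 22, 161), (98, 89, 255, 126, 17, 147), (102, 85, 256, 126, 14, 142)]
630 [(50, 112, 180, 39, 14, 140), (54, 110, 179, 37, 14, 136), (58, 107, 177, 34, 21, 160), (62, 105, 178, 35, 21, 161), (66, 103, 179, 35, 21, 159), (70, 101, 179, 34, 21, 161), (74, 99, 179, 34, 21, 162), (78, 96, 179, 33, 21, 160), (82, 94, 179, 32, 21, 160), (86, 92, 180, 33, 21, 158), (90, 90, 181, 33, 21, 162), (94, 88, 181, 33, 21, 158), (98, 89, 269, 127, 17, 147), (102, 85, 269, 126, 14, 145)]
[(62, 119.6, 115.6, 142.5, 207), (63, 118.6, 115.4, 141.6, 208), (64, 117.9, 115.9, 142.6, 207), (65, 116.9, 115.3, 140.8, 190), (66, 99.7, 65.3, 8.6, 141), (67, 99.2, 65.2, 8.2, 124), (68, 98.6, 64.8, 7.1, 120), (69, 98.3, 65.5, 8.8, 120), (70, 97.7, 65.0, 7.3, 120), (71, 97.3, 65.2, 7.7, 120), (72, 96.8, 65.2, 7.5, 120), (73, 96.4, 65.4, 8.0, 120)]
```

Request:
{"op": "move_arm", "data": {"series": [[0.0015,0,0.008,-0.001],[0.0015,0,0.015,-0.001],[0.0015,0,0.017,-0.001],[0.0015,0.005,0.017,-0.001],[0.0015,0.015,0.017,-0.001],[0.0015,0.03,0.017,-0.001],[0.0015,0.045,0.017,-0.001],[0.0015,0.055,0.017,-0.001],[0.0015,0.06,0.017,-0.001],[0.0015,0.06,0.017,-0.001]]}}

```text
time: 16.7
ee_pos: [0.5015, -0.0497, 0.1254]
eef_rot: [0.683, 0.731, -0.0, 0.0]
ft_force: [-0.7, -0.2, -3.4]
width: 0.0115
```

```bash
python3 - <<'E'
from h import *
s=read_state(); print(np.round(s['ft_force'],2),np.round(s['torque'],2))
O=np.array([.620,-.043]);e=np.array([.9977,.0672]);s0=-.05-.069
T=O+e*s0; shift([*T,.1255],3.85)
snap('side','s9')
a=cv2.imread('pics/s9.png')[150:310,240:440]; cv2.imwrite('pics/s9c.png',cv2.resize(a,None,fx=3.5,fy=3.5,interpolation=cv2.INTER_CUBIC))
snap('wrist','w9')
E
```

```text
[-0.73 -0.23 -3.38] [-0.07  0.25 -0.  ]
pos [ 0.5015 -0.0497  0.1254] yang 3.91 shift [-0.0013 -0.0003 -0.0001] roll 0.0009661572567159513
```

View pics/s9c.png

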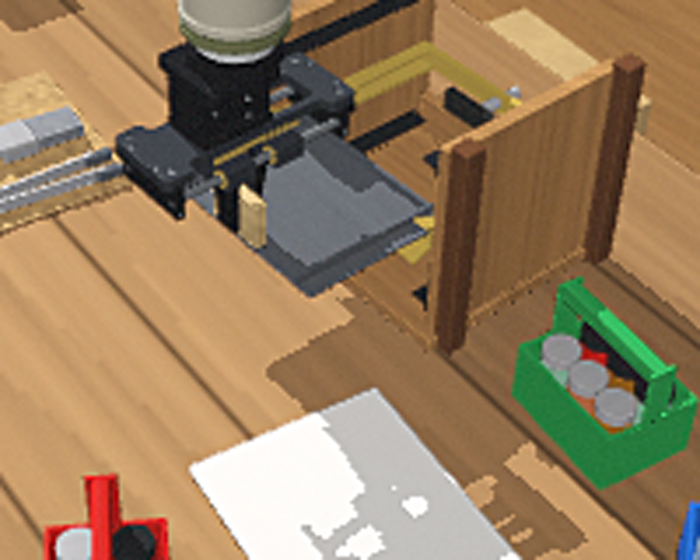

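View pics/w9.png

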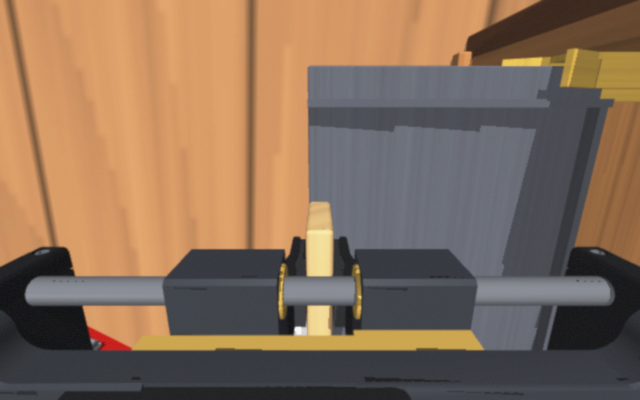

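The sheet's leading edge is under the left lip at (580,75) and level with the rails; force shows no contact. Continuing.

Request:
{"op": "move_arm", "data": {"series": [[-0.0005,0.008,0,0.001],[-0.0005,0.016,0,0.001],[-0.0005,0.024,0,0.001],[-0.0005,0.03,0,0.001],[-0.0005,0.03,0,0.001]]}}

```text
time: 17.3
ee_pos: [0.5318, -0.0481, 0.1254]
eef_rot: [0.683, 0.73, -0.0, 0.0]
ft_force: [0.9, 1.1, -4.1]
width: 0.0116
```

```bash
python3 - <<'E'
from h import *
s=read_state(); print(np.round(s['ft_force'],2),np.round(s['torque'],2))
O=np.array([.620,-.043]);e=np.array([.9977,.0672]);s0=-.02-.069
T=O+e*s0; shift([*T,.1255],3.85)
snap('wrist','w10'); z=load('w10'); W=cloud(z); hsv=cv2.cvtColor(z['p'],cv2.COLOR_RGB2HSV)
M=Ro.from_quat(s['eef_rot']).as_matrix(); Q=(W-np.array(s['ee_pos']))@M
for u in (610,625,638):
  print(u,[(v,*np.round(Q[v,u]*1000).astype(int).tolist(),int(hsv[v,u,0]),int(hsv[v,u,1])) for v in range(50,108,4)])
E
```

```text
[ 0.94  1.12 -4.07] [-0.08  0.26 -0.02]
pos [ 0.5318 -0.0481  0.1254] yang 3.85 shift [-0.0009 -0.0006 -0.0001] roll 8.063736462883615e-05
610 [(50, 105, 136, 0, 18, 144), (54, 104, 139, 2, 21, 160), (58, 102, 139, 2, 21, 160), (62, 100, 139, 2, 21, 159), (66, 99, 139, 2, 22, 162), (70, 97, 140, 1, 21, 160), (74, 95, 141, 2, 21, 158), (78, 93, 140, 1, 21, 159), (82, 91, 142, 2, 21, 163), (86, 90, 141, 1, 21, 160), (90, 89, 155, 17, 21, 159), (94, 87, 155, 16, 21, 161), (98, 85, 155, 16, 21, 124), (102, 82, 142, 0, 110, 28), (106, 80, 143, 0, 0, 15)]
625 [(50, 105, 143, 0, 18, 146), (54, 104, 145, 2, 21, 159), (58, 102, 146, 2, 21, 159), (62, 100, 146, 1, 21, 159), (66, 99, 147, 2, 21, 160), (70, 97, 147, 2, 21, 158), (74, 95, 147, 1, 21, 155), (78, 93, 148, 2, 21, 147), (82, 91, 148, 1, 21, 160), (86, 90, 149, 2, 21, 159), (90, 89, 161, 15, 21, 160), (94, 87, 163, 16, 21, 160), (98, 85, 163, 15, 21, 159), (102, 85, 251, 111, 14, 144), (106, 82, 251, 110, 14, 140)]
638 [(50, 94, 89, -66, 128, 31), (54, 93, 90, -65, 120, 15), (58, 92, 88, -68, 120, 15), (62, 91, 88, -67, 126, 35), (66, 90, 88, -68, 120, 13), (70, 89, 89, -67, 120, 19), (74, 88, 89, -68, 130, 19), (78, 93, 155, 2, 21, 146), (82, 92, 155, 2, 21, 160), (86, 90, 155, 2, 21, 159), (90, 89, 169, 16, 21, 159), (94, 87, 170, 17, 21, 158), (98, 85, 171, 16, 21, 159), (102, 85, 261, 110, 14, 142), (106, 82, 261, 109, 14, 143)]
```

View pics/w10.png

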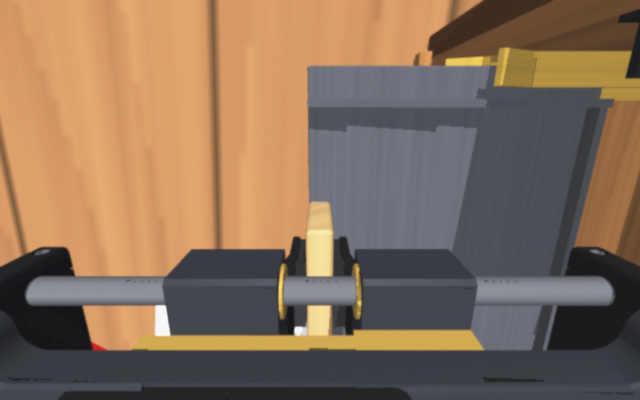

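Centred: the ledge inner edge is at 85 mm in the tool frame, and the sheet rides ~4 mm above the ledge, under the lip. I'll lower it slightly and continue to s≈45 mm.

Request:
{"op": "move_arm", "data": {"series": [[-0.0002,0.006,0.001,0],[-0.0002,0.014,0.001,0],[-0.0002,0.022,0.001,0],[-0.0002,0.03,0.001,0],[-0.0002,0.038,0.001,0],[-0.0002,0.046,0.001,0],[-0.0002,0.054,0.001,0],[-0.0002,0.06,0.001,0],[-0.0002,0.064,0.002,0],[-0.0002,0.064,0.003,0],[-0.0002,0.064,0.003,0]]}}

```text
time: 18.45
ee_pos: [0.5945, -0.0442, 0.1223]
eef_rot: [0.683, 0.73, -0.0, -0.0]
ft_force: [-0.6, 0.0, -2.1]
width: 0.0116
```

```bash
python3 - <<'E'
from h import *
s=read_state(); print(np.round(s['ft_force'],2),np.round(s['torque'],2))
O=np.array([.620,-.043]);e=np.array([.9977,.0672]);s0=.045-.069
T=O+e*s0; shift([*T,.1225],3.85)
snap('wrist','w11'); snap('side','s11')
a=cv2.imread('pics/s11.png')[130:290,260:460]; cv2.imwrite('pics/s11c.png',cv2.resize(a,None,fx=3.5,fy=3.5,interpolation=cv2.INTER_CUBIC))
E
```

```text
[-0.55  0.02 -2.13] [-0.07  0.26 -0.01]
pos [ 0.5945 -0.0442  0.1223] yang 3.83 shift [-0.0006  0.0015 -0.0002] roll -0.00038742029298502337
```

View pics/s11c.png

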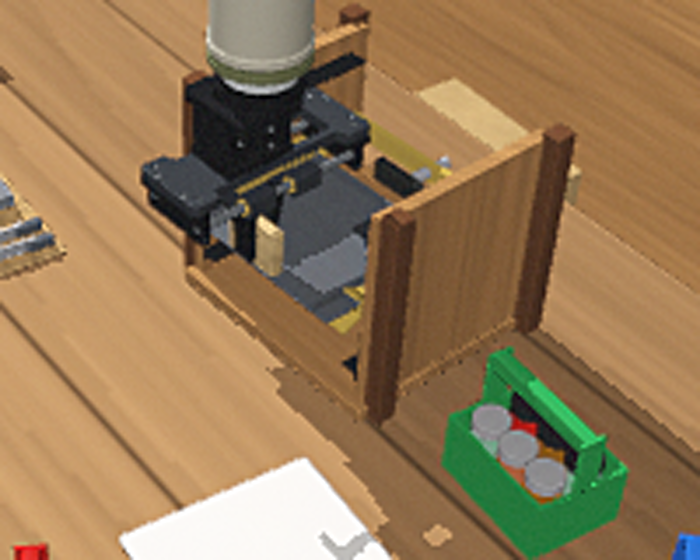

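View pics/w11.png

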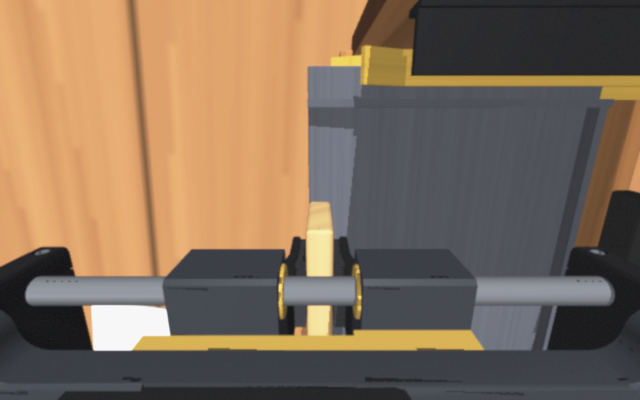

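The sheet is in both rails, with a gap left to the stop and the vertical load partly carried. Releasing.

Request:
{"op": "move_arm", "data": {"series": [[0,0,0,0],[0,0,0,0],[0,0,0,0],[0,0,0,0],[0,0,0,0],[0,0,0,0],[0,0,0,0],[0,0,0,0],[0,0,0,0]], "claw": 0.2}}

```text
time: 19.45
ee_pos: [0.5948, -0.044, 0.1225]
eef_rot: [0.683, 0.73, 0.0, -0.0]
ft_force: [-0.0, 0.1, 0.8]
width: 0.052
```

```bash
python3 - <<'E'
from h import *
s=read_state(); print(s['width'],np.round(s['ft_force'],2))
snap('wrist','w12')
z=load('w12'); W=cloud(z); M=Ro.from_quat(s['eef_rot']).as_matrix(); Q=(W-np.array(s['ee_pos']))@M
q=Q[140:220,350:560].reshape(-1,3); q=q[(np.abs(q[:,2]-.009)<.008)]
A=np.c_[q[:,:2],np.ones(len(q))]; print(len(q),np.linalg.lstsq(A,q[:,2],rcond=None)[0])
E
```

```text
0.05196566625342298 [-0.02  0.08  0.75]
16727 [-0.00104942  0.00100241  0.00873066]
```

View pics/w12.png

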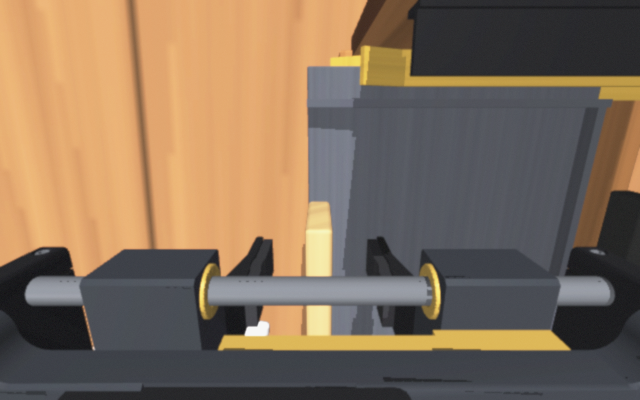

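Request:
{"op": "move_arm", "data": {"series": [[0,0,0,0],[0,0,0,0],[0,0,0,0],[0,0,0,0],[0,0,0,0],[0,0,0,0],[0,0,0,0],[0,0,0,0],[0,0,0,0],[0,0,0,0]], "claw": -1, "newtons": 30}}

```text
time: 20.5
ee_pos: [0.5948, -0.044, 0.1225]
eef_rot: [0.683, 0.73, 0.0, -0.0]
ft_force: [-1.0, 0.5, 0.3]
width: 0.0119
```

Request:
{"op": "move_arm", "data": {"series": [[0,0.004,0,0],[0,0.008,0,0],[0,0.012,0,0],[0,0.016,0,0],[0,0.02,0,0],[0,0.022,0,0],[0,0.022,0,0]]}}

```text
time: 21.2
ee_pos: [0.6173, -0.0426, 0.1225]
eef_rot: [0.683, 0.73, 0.0, 0.0]
ft_force: [-0.2, -0.0, 0.1]
width: 0.0119
```

Request:
{"op": "move_arm", "data": {"series": [[0,0.001,0,0],[0,0.002,0,0],[0,0.002,0,0]]}}

```text
time: 21.5
ee_pos: [0.6188, -0.0424, 0.1225]
eef_rot: [0.683, 0.73, 0.0, -0.0]
ft_force: [-2.6, 0.0, 2.2]
width: 0.0114
```

Request:
{"op": "move_arm", "data": {"series": [[0,0.001,0,0],[0,0.002,0,0],[0,0.002,0,0]]}}

```text
time: 21.8
ee_pos: [0.6209, -0.0423, 0.1225]
eef_rot: [0.683, 0.73, 0.0, 0.0]
ft_force: [-3.2, 0.1, 2.4]
width: 0.012
```

Request:
{"op": "move_arm", "data": {"series": [[0,0.001,0,0],[0,0.002,0,0],[0,0.002,0,0]]}}

```text
time: 22.1
ee_pos: [0.6222, -0.0421, 0.1225]
eef_rot: [0.683, 0.73, -0.0, -0.001]
ft_force: [-7.3, 0.5, 6.3]
width: 0.0117
```

```bash
python3 - <<'E'
from h import *
s=read_state(); print(np.round(s['ft_force'],2), s['ee_pos'])
snap('wrist','w13'); snap('side','s13'); snap('top','t13')
for n,k in(('s13',(110,250,310,450)),):
  a=cv2.imread('pics/%s.png'%n)[k[0]:k[1],k[2]:k[3]]; cv2.imwrite('pics/%sc.png'%n,cv2.resize(a,None,fx=4,fy=4,interpolation=cv2.INTER_CUBIC))
a=cv2.imread('pics/t13.png')[50:180,230:370]; cv2.imwrite('pics/t13c.png',cv2.resize(a,None,fx=4,fy=4,interpolation=cv2.INTER_CUBIC))
E
```

```text
[-7.27  0.47  6.27] [ 0.62218501 -0.04214253  0.12251955]
```

View pics/s13c.png

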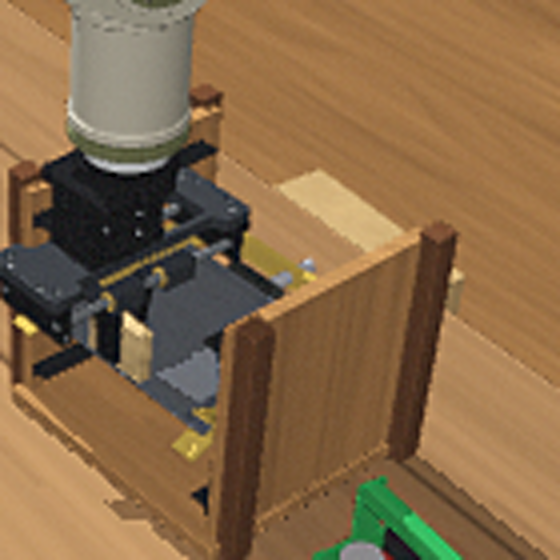

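View pics/t13c.png

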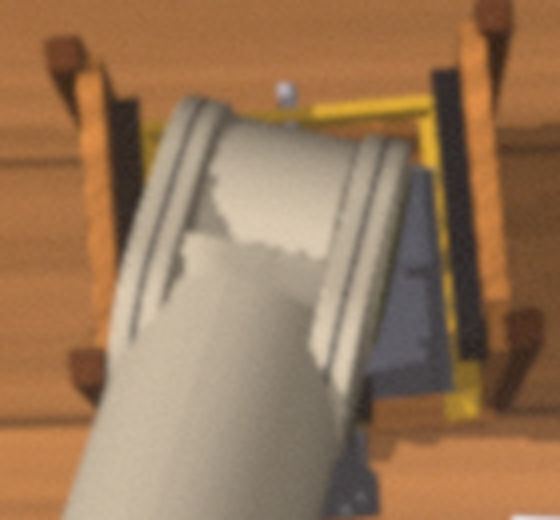

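Contact felt at TCP x≈0.622 (s≈71 mm), matching the vision estimate. Next I push on in small steps.

Request:
{"op": "move_arm", "data": {"series": [[0,0.001,0,0],[0,0.002,0,0],[0,0.002,0,0]]}}

```text
time: 22.55
ee_pos: [0.6235, -0.0422, 0.1225]
eef_rot: [0.683, 0.73, -0.001, -0.001]
ft_force: [-11.5, -0.1, 8.2]
width: 0.0118
```

Request:
{"op": "move_arm", "data": {"series": [[0,0.001,0,0],[0,0.002,0,0],[0,0.002,0,0]]}}

```text
time: 22.85
ee_pos: [0.6255, -0.0421, 0.1225]
eef_rot: [0.683, 0.73, -0.001, -0.001]
ft_force: [-12.3, -0.1, 7.8]
width: 0.0117
```

Request:
{"op": "move_arm", "data": {"series": [[0,0.001,0,0],[0,0.002,0,0],[0,0.003,0,0],[0,0.004,0,0],[0,0.004,0,0]]}}

```text
time: 23.35
ee_pos: [0.6295, -0.0418, 0.1225]
eef_rot: [0.683, 0.73, -0.001, -0.001]
ft_force: [-10.7, 0.4, 8.0]
width: 0.012
```

```bash
python3 - <<'E'
from h import *
snap('side','s14'); snap('top','t14')
ims=[]
for n in('s11','s13','s14'):
  a=cv2.imread('pics/%s.png'%n)[165:200,355:420]; ims.append(cv2.resize(a,None,fx=8,fy=8,interpolation=cv2.INTER_CUBIC)[:190])
for n in('t13','t14'):
  a=cv2.imread('pics/%s.png'%n)[60:95,270:335]; ims.append(cv2.resize(a,None,fx=8,fy=8,interpolation=cv2.INTER_CUBIC)[:190])
cv2.imwrite('pics/cmp.png',cv2.resize(np.vstack(ims),None,fx=.62,fy=.62))
E
```

```text
(no output)
```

View pics/cmp.png

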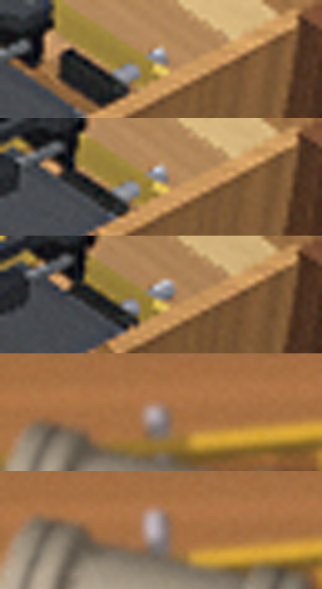

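```bash
python3 - <<'E'
from h import *
for n in('top0','t13','t14'):
  z=load(n); p=z['p'].astype(float); s=p.max(-1)-p.min(-1)
  blk=s[60:84,298:308].min(1); print(n,blk.round().astype(int))
  W=cloud(z); print([ (v,round(float(W[v,302,0]),3),round(float(W[v,302,2]),3)) for v in range(66,82,2)])
K=z['K'];R=z['R'];t=z['t'];c=-R.T@t
for v in (70,71,72,73): 
  d=np.array([(302-K[0,2])/K[0,0],(v-K[1,2])/K[1,1],1])@R; print(v,(c+d*(.118-c[2])/d[2]).round(4))
E
```

```text
top0 [102 103 105 106 107 107 109 109 112 102  69  29  11  10   9  13  35  75
 105  95  48  16   8   9]
[(66, 0.887, 0.001), (68, 0.882, 0.0), (70, 0.877, -0.003), (72, 0.825, 0.117), (74, 0.818, 0.12), (76, 0.814, 0.116), (78, 0.806, 0.124), (80, 0.801, 0.124)]
t13 [ 94  96  95  97  98  99 100 102 102  95  61  25  12   7   9  10  32  69
  97  86  45  20  20  26]
[(66, 0.889, -0.003), (68, 0.882, 0.0), (70, 0.876, -0.001), (72, 0.824, 0.119), (74, 0.82, 0.116), (76, 0.814, 0.118), (78, 0.806, 0.123), (80, 0.801, 0.123)]
t14 [91 95 98 96 97 99 94 71 35 13  9  9  9 10  8  9 13 22 24 25 26 27 28 30]
[(66, 0.887, 0.001), (68, 0.882, -0.001), (70, 0.83, 0.117), (72, 0.824, 0.118), (74, 0.818, 0.119), (76, 0.812, 0.121), (78, 0.667, 0.5), (80, 0.662, 0.506)]
70 [ 0.8297 -0.0343  0.118 ]
71 [ 0.827  -0.0342  0.118 ]
72 [ 0.8243 -0.0342  0.118 ]
73 [ 0.8217 -0.0341  0.118 ]
```

The stop rod tip moved 2.8 px, about 7 mm, as intended. Releasing and retreating upward.

Request:
{"op": "move_arm", "data": {"series": [[0,0,0,0],[0,0,0,0],[0,0,0,0],[0,0,0,0],[0,0,0,0],[0,0,0,0],[0,0,0,0],[0,0,0,0],[0,0,0,0]], "claw": 0.3}}

```text
time: 24.35
ee_pos: [0.6307, -0.0416, 0.1225]
eef_rot: [0.683, 0.73, 0.0, -0.0]
ft_force: [0.5, 0.1, 0.0]
width: 0.0561
```

Request:
{"op": "move_arm", "data": {"series": [[0,0,-0.01,0],[0,0,-0.03,0],[0,0,-0.06,0],[0,0,-0.1,0],[0,0,-0.14,0],[0,0,-0.18,0],[0,0,-0.22,0],[0,0,-0.25,0],[0,0,-0.27,0],[0,0,-0.27,0]]}}

```text
time: 25.35
ee_pos: [0.6313, -0.0423, 0.3963]
eef_rot: [0.683, 0.73, 0.002, 0.002]
ft_force: [0.3, -0.4, -0.1]
width: 0.0568
```

```bash
python3 - <<'E'
from h import *
shift([.681,-.309,.3],-5)
snap('wrist','w15')
E
```

```text
pos [ 0.6313 -0.0423  0.3963] yang 3.81 shift [-0.2694  0.0314  0.0966] roll 0.1538289448169956
```

View pics/w15.png

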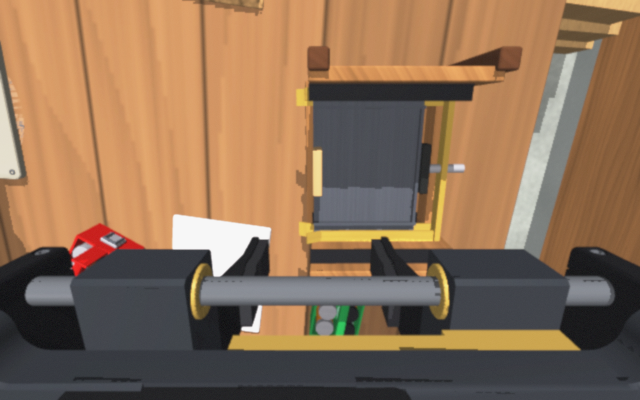

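The sheet sits squarely between the brass rails (u 313–420) and touches the stop at (425,168). I'll quantify that, then go to the caddy.

```bash
python3 - <<'E'
from h import *
z=load('w15'); W=cloud(z); V=z['p'].max(-1).astype(int)
print([(u,*np.round(W[168,u]*1000).astype(int).tolist(),int(V[168,u])) for u in range(412,436,2)])
q=W[120:205,330:405].reshape(-1,3); A=np.c_[q[:,:2],np.ones(len(q))]; print(np.linalg.lstsq(A,q[:,2],rcond=None)[0],np.median(q[:,2]))
# side edges of sheet front edge and tab
print('tab',[(u,*np.round(W[172,u]*1000).astype(int).tolist()) for u in range(308,326,2)])
E
```

```text
[(412, 763, -34, 114, 84), (414, 766, -34, 113, 79), (416, 767, -32, 122, 69), (418, 769, -32, 122, 77), (420, 773, -32, 119, 45), (422, 774, -31, 123, 41), (424, 777, -31, 125, 42), (426, 779, -31, 126, 41), (428, 782, -31, 125, 48), (430, 787, -31, 120, 133), (432, 789, -31, 121, 147), (434, 792, -31, 121, 148)]
 ** On entry to DLASCL parameter number  4 had an illegal value
 ** On entry to DLASCL parameter number  4 had an illegal valueTraceback (most recent call last):
  File "<stdin>", line 4, in <module>
    x, resids, rank, s = _umath_linalg.lstsq(a, b, rcond,
                         ~~~~~~~~~~~~~~~~~~~^^^^^^^^^^^^^
                                             signature=signature)
                                             ^^^^^^^^^^^^^^^^^^^^
    raise LinAlgError("SVD did not converge in Linear Least Squares")
numpy.linalg.LinAlgError: SVD did not converge in Linear Least Squares
```

Request:
{"op": "move_arm", "data": {"series": [[-0.03,0.003,0,0.02],[-0.06,0.006,0,0.04],[-0.09,0.01,0,0.06],[-0.12,0.014,0,0.08],[-0.15,0.018,0,0.1],[-0.18,0.022,0,0.12],[-0.21,0.026,0,0.14],[-0.24,0.03,0.02,0.154],[-0.26,0.031,0.05,0.154],[-0.2694,0.0314,0.08,0.154],[-0.2694,0.0314,0.096,0.154],[-0.2694,0.0314,0.096,0.154]], "claw": 1}}

```text
time: 26.6
ee_pos: [0.679, -0.3079, 0.2926]
eef_rot: [0.738, 0.675, -0.001, -0.003]
ft_force: [-0.2, -0.1, -0.4]
width: 0.0869
```

```bash
python3 - <<'E'
from h import *
s=read_state()
snap('wrist','w16'); z=load('w16'); W=cloud(z); hsv=cv2.cvtColor(z['p'],cv2.COLOR_RGB2HSV)
K,R,t=z['K'],z['R'],z['t']
g=(hsv[...,0]>45)&(hsv[...,0]<80)&(hsv[...,1]>120)&(W[...,2]>.105)&(W[...,2]<.13); g[260:]=0
v,u=np.nonzero(g); d=np.stack([(u-K[0,2])/K[0,0],(v-K[1,2])/K[1,1],np.ones(len(u))],-1)@R
c=-R.T@t; P=(c+d*((.114-c[2])/d[:,2])[:,None])[:,:2]
r_=cv2.minAreaRect((P*1000).astype(np.float32)); print(r_,np.median(W[g],0))
shift([r_[0][0]/1000,r_[0][1]/1000,.0864],-5)
E
```

```text
((685.3284912109375, -310.9694519042969), (118.80380249023438, 23.184017181396484), 84.7718276977539) [ 0.68527325 -0.30777932  0.11448007]
pos [ 0.6796 -0.3077  0.295 ] yang -5.0 shift [-0.003   0.0065  0.2086] roll 7.201431208272635e-05
```

View pics/w16.png

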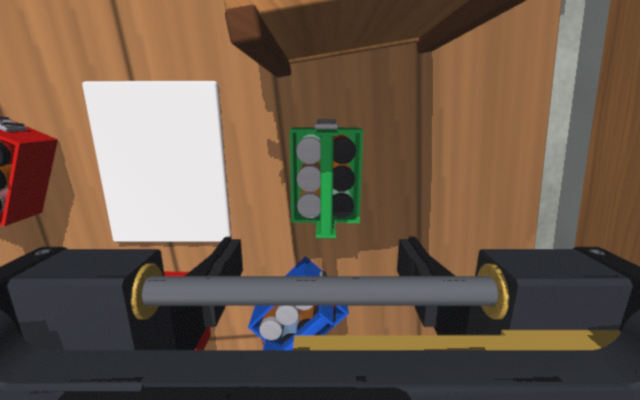

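The caddy stands with its bar at (327,180) → (0.685, −0.311). The platter at (157,162) looks unmoved. Grasping the bar as before.

Request:
{"op": "move_arm", "data": {"series": [[-0.0045,0.006,0.03,0],[-0.0045,0.006,0.07,0],[-0.0045,0.006,0.11,0],[-0.0045,0.006,0.15,0],[-0.0045,0.006,0.185,0],[-0.0045,0.006,0.203,0],[-0.0045,0.006,0.208,0],[-0.0045,0.006,0.208,0],[-0.0045,0.006,0.208,0]]}}

```text
time: 27.55
ee_pos: [0.6867, -0.314, 0.091]
eef_rot: [0.737, 0.676, 0.001, 0.001]
ft_force: [-0.0, -0.9, 0.4]
width: 0.0871
```

Request:
{"op": "move_arm", "data": {"series": [[0,0,0,0],[0,0,0,0],[0,0,0,0],[0,0,0,0],[0,0,0,0],[0,0,0,0],[0,0,0,0],[0,0,0,0],[0,0,0,0],[0,0,0,0],[0,0,0,0],[0,0,0,0],[0,0,0,0]], "claw": -1, "newtons": 50}}

```text
time: 28.85
ee_pos: [0.6855, -0.3133, 0.0884]
eef_rot: [0.737, 0.676, -0.0, -0.0]
ft_force: [-0.6, -0.2, 0.1]
width: 0.0134
```

```bash
python3 - <<'E'
from h import *
z=load('w16'); W=cloud(z); hsv=cv2.cvtColor(z['p'],cv2.COLOR_RGB2HSV)
K,R,t=z['K'],z['R'],z['t']
m=(hsv[...,2]>200)&(hsv[...,1]<30)&(W[...,2]<.03); m[250:]=0; m[:,:70]=0; m[:,240:]=0
m=cv2.morphologyEx(m.astype(np.uint8),cv2.MORPH_OPEN,np.ones((3,3)))>0
v,u=np.nonzero(m); d=np.stack([(u-K[0,2])/K[0,0],(v-K[1,2])/K[1,1],np.ones(len(u))],-1)@R
c=-R.T@t; P=(c+d*((.010-c[2])/d[:,2])[:,None])[:,:2]
r_=cv2.minAreaRect((P*1000).astype(np.float32)); print('platter',r_)
s=read_state(); print(s['width'],s['ee_pos'])
shift([.453,-.286,.16],-5)
E
```

```text
platter ((452.5009765625, -284.72515869140625), (226.25938415527344, 176.34075927734375), 85.18678283691406)
0.013376072799398099 [ 0.68554728 -0.31333927  0.08837546]
pos [ 0.6855 -0.3133  0.0884] yang -4.99 shift [ 0.007  -0.2341 -0.0716] roll 0.0001278791066250102
```

Request:
{"op": "move_arm", "data": {"series": [[0,0,-0.01,0],[0,0,-0.025,0],[0,0,-0.045,0],[0,-0.01,-0.06,0],[0.001,-0.035,-0.06,0],[0.002,-0.065,-0.06,0],[0.003,-0.095,-0.06,0],[0.004,-0.125,-0.06,0],[0.005,-0.155,-0.06,0],[0.006,-0.185,-0.06,0],[0.007,-0.212,-0.06,0],[0.007,-0.229,-0.06,0],[0.007,-0.234,-0.055,0],[0.007,-0.234,-0.045,0],[0.007,-0.234,-0.032,0],[0.007,-0.234,-0.022,0],[0.007,-0.234,-0.016,0],[0.007,-0.234,-0.014,0],[0.007,-0.234,-0.014,0],[0.007,-0.234,-0.014,0]]}}

```text
time: 30.85
ee_pos: [0.4534, -0.2862, 0.1028]
eef_rot: [0.737, 0.676, 0.0, 0.0]
ft_force: [-0.3, 0.0, -3.0]
width: 0.0136
```

Request:
{"op": "move_arm", "data": {"series": [[0,0,0.002,0],[0,0,0.0035,0],[0,0,0.0035,0],[0,0,0.0035,0]]}}

```text
time: 31.25
ee_pos: [0.4532, -0.286, 0.099]
eef_rot: [0.737, 0.676, 0.0, -0.0]
ft_force: [-0.1, 0.1, -2.8]
width: 0.0136
```

Request:
{"op": "move_arm", "data": {"series": [[0,0,0.001,0],[0,0,0.001,0],[0,0,0.001,0]]}}

```text
time: 31.55
ee_pos: [0.4532, -0.2861, 0.0982]
eef_rot: [0.737, 0.676, 0.0, 0.0]
ft_force: [-1.3, 1.3, 1.4]
width: 0.0132
```

Touched down. Releasing and retreating.

Request:
{"op": "move_arm", "data": {"series": [[0,0,0,0],[0,0,0,0],[0,0,0,0],[0,0,0,0],[0,0,0,0],[0,0,0,0],[0,0,0,0],[0,0,0,0],[0,0,0,0],[0,0,0,0]], "claw": 1}}

```text
time: 32.55
ee_pos: [0.4532, -0.286, 0.098]
eef_rot: [0.737, 0.676, 0.0, -0.0]
ft_force: [0.5, -1.2, -0.4]
width: 0.0835
```

Request:
{"op": "move_arm", "data": {"series": [[0,0,-0.02,0],[0,0,-0.05,0],[0,0,-0.09,0],[0,0,-0.13,0],[0,0,-0.16,0],[0,0,-0.19,0],[0,0,-0.2,0],[0,0,-0.2,0]]}}

```text
time: 33.35
ee_pos: [0.4537, -0.2863, 0.2989]
eef_rot: [0.737, 0.676, 0.001, 0.001]
ft_force: [-0.1, 0.4, -0.5]
width: 0.0871
```

```bash
python3 - <<'E'
from h import *
shift([.60,-.09,.42],3.8)
snap('wrist','w17'); z=load('w17'); W=cloud(z); hsv=cv2.cvtColor(z['p'],cv2.COLOR_RGB2HSV)
K,R,t=z['K'],z['R'],z['t']
def rc(n,m,h):
    m=m.copy(); m[258:]=0
    v,u=np.nonzero(m); d=np.stack([(u-K[0,2])/K[0,0],(v-K[1,2])/K[1,1],np.ones(len(u))],-1)@R
    c=-R.T@t; P=(c+d*((h-c[2])/d[:,2])[:,None])[:,:2]; print(n,cv2.minAreaRect((P*1000).astype(np.float32)),np.median(W[m][:,2]))
g=(hsv[...,0]>45)&(hsv[...,0]<80)&(hsv[...,1]>120)
rc('bar',g&(W[...,2]>.112)&(W[...,2]<.14),.124)
w=(hsv[...,2]>200)&(hsv[...,1]<30)&(W[...,2]<.03); w[:,:230]=0;w[:,420:]=0
rc('platter',cv2.morphologyEx(w.astype(np.uint8),cv2.MORPH_OPEN,np.ones((3,3)))>0,.010)
E
```

```text
pos [ 0.4537 -0.2863  0.2989] yang -4.98 shift [ 0.2083  0.129  -0.1208] roll -0.15322224143825575
bar ((453.027587890625, -283.4059143066406), (117.6678466796875, 23.870319366455078), 85.01031494140625) 0.12454863543923486
platter ((452.44366455078125, -284.5870666503906), (225.83428955078125, 177.48948669433594), 85.09290313720703) 0.010753901493638033
```

View pics/w17.png

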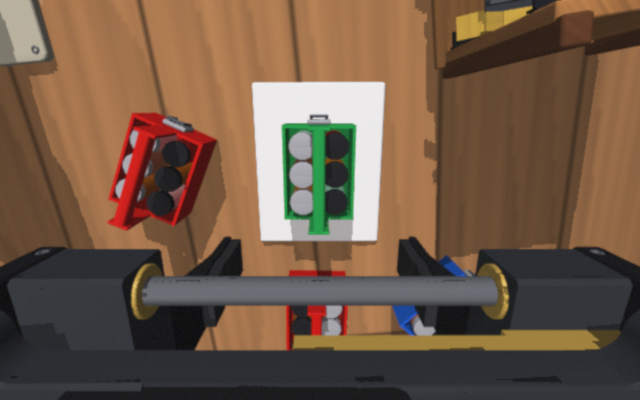

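The caddy stands upright in the middle of the platter (319,178), within ~2 mm. Last, a look over the cabinet to check the sheet.

Request:
{"op": "move_arm", "data": {"series": [[0,0,-0.04,0],[0,0,-0.08,0],[0,0,-0.12,0],[0.04,0.025,-0.12,-0.05],[0.08,0.05,-0.12,-0.1],[0.12,0.075,-0.12,-0.15],[0.16,0.1,-0.12,-0.153],[0.19,0.12,-0.12,-0.153],[0.208,0.129,-0.12,-0.153],[0.208,0.129,-0.12,-0.153],[0.208,0.129,-0.12,-0.153]]}}

```text
time: 34.5
ee_pos: [0.5992, -0.0913, 0.4173]
eef_rot: [0.684, 0.73, -0.001, -0.0]
ft_force: [-0.1, -0.1, 0.3]
width: 0.0873
```

```bash
python3 - <<'E'
from h import *
snap('wrist','w18'); z=load('w18'); W=cloud(z); V=z['p'].max(-1).astype(int)
O=np.array([.620,-.043]);e=np.array([.9977,.0672]);n=np.array([-.0672,.9977])
X=(W[...,:2]-O)@e; Y=(W[...,:2]-O)@n; Z=W[...,2]-.110
m=(X>.0)&(X<.14)&(abs(Y)<.07)&(abs(Z)<.015)&(V<140)
A=np.c_[X[m],Y[m],np.ones(m.sum())]; print('sheet plane (rails frame)',np.linalg.lstsq(A,Z[m],rcond=None)[0],m.sum())
t=(X>-.01)&(X<.03)&(abs(Y)<.05)&(Z>.04)&(Z<.06)
r_=cv2.minAreaRect(np.c_[X[t],Y[t]].astype(np.float32)*1000); print('tab',r_)
s=(V<70)&(abs(Y)<.05)&(Z>.0125)&(Z<.018)&(X>.13)&(X<.19)
print('stop top X range',np.percentile(X[s],[2,50,98]),s.sum(),'start centre ~.1505')
E
```

```text
sheet plane (rails frame) [-0.00185053  0.00051974  0.00393279] 9019
tab ((9.44476318359375, 1.1292724609375), (11.869768142700195, 58.68096160888672), 0.8529002070426941)
stop top X range [0.15279484 0.15772015 0.16292818] 382 start centre ~.1505
```

View pics/w18.png

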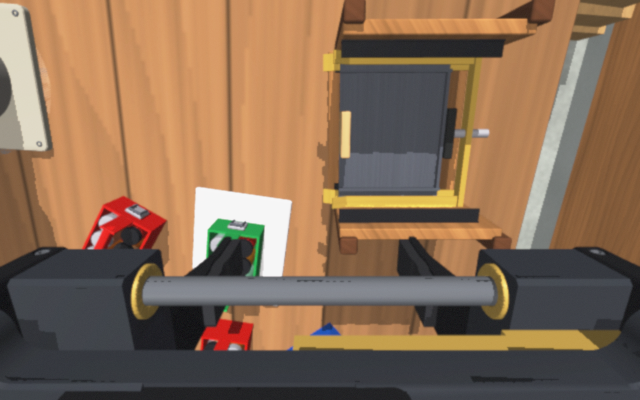

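Sheet at s≈78 mm, y≈1 mm, level. The stop has moved ~7 mm, and the arm is clear of everything. Handing in.

```bash
python3 - <<'E'
from h import *
print(r.close_job())
E
```

```text
the job is handed in; nothing more can be done
None
```

The job is done and handed in at about 34.6 s; the interface gives no verdict. I did it in this order:
- **Caddy aside:** I stood it on the table beside the cabinet and let go.
- **Sheet into the brass rails:** I let go about 27 mm short of the stop, then gripped it again and pushed until the stop gave way.
- **Caddy back:** I stood it on the middle of the platter.

My last camera checks before handing in:

| Check | Measured | Allowed |
|---|---|---|
| Sheet position along the rails | 78 mm | above 50 mm |
| Sheet offset sideways | about 1 mm | ±9 mm |
| Sheet tilt | under 0.002 rad | 0.05 rad |
| Sheet turn against the rails | about 0.015 rad | 0.08 rad |
| Sheet height on the riding surface | about 0 mm | -3 to 4 mm |
| Soft stop pushed back | about 7 mm (three views agree) | 3 to 16 mm |
| Caddy offset from platter middle | within about 2 mm | 45 mm (x), 50 mm (y) |

No check failed. Pushing force reached about 12 N, more than the stop's nominal 5 N, probably from extra friction in the rails while the sheet was gripped. The arm never went near the jar, tongs or brush, but I did not measure their positions again at the end.

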